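Set the lane dividers of a stock tray with a spacer block

ROBOT

A 6-joint arm with a two-finger parallel gripper is mounted at the origin on the work surface. World frame = base frame: x ahead of the robot, y to its left, z up, the work surface at z = 0. Lengths are in m, angles in degrees, forces in N, time in s.
With the tool pointing down it reaches from about 0.3 to 0.75 m from the base axis. Payload 8.5 kg.
Tool frame: the origin (TCP) lies at the very end of the fingers, on their centre line; the grasp point (between the pads) lies 19 mm behind it (env.grip_point_offset is the distance from the TCP to the grasp point, in m); z points along the fingers, y is the direction in which the jaws open and shut (so a half turn about z gives the same grasp; the last joint's range is limited). The gripper opens to 85 mm and grips with 20 to 120 N. Pads are 22 mm wide; open, the fingers measure 114 mm over their backs; the gripper's body (76 mm by 85 mm) begins 54 mm behind the grasp point. The pads swing forward as they close: fully open they stand 13 mm farther back than shut.
Start: joints at [57.737, 21.807, 74.336, -0, 83.858, -12.336], TCP at [0.187, 0.517, 0.231] pointing down, gripper open.
Joint ranges: [-178.18, 178.18], [-50.72, 133.34], [12.68, 142.11], [-81.47, 261.47], [9.98, 163.14], [-165.26, 165.26]. Speed limits (degrees/s): [136.94, 136.94, 180, 180, 180, 180].

INTERFACE

Orientations are given as a 3x3 rotation matrix whose columns are the frame's x, y, z axes.
In Python, from rig import env gives the robot as it stands.
- The arm moves only by the tool move_arm, never from a script. Its argument "moves" is a list of rows, each a list of 4 numbers: the shift along the tool's x, y, z in mm, then the turn about the tool's z in rad. In form: [[tx, ty, tz, spin], ...]. A call has 1 to 20 rows; each row is the pose to reach, as a shift and turn from the pose commanded when the call began, along the tool's axes at that moment; what a row does not reach only later rows make up. A row lasts 1/10 s, in which the tool goes at most 50 mm and 8.59 degrees, less where a joint would pass 70% of its speed; a pose out of reach is approached as far as the arm can. A call with a gripper value outside its range is refused whole. "grip" is the closure, from 0 (fully open) to 1 (shut), set as the call begins (left out, the last holds). The fingers move at their own pace and stop on an object; "grip_force" is the grip in N (left out, the last holds). Time passes only in rows, so rows that repeat a pose let the fingers close. It gives the time, the measured TCP pose, the force and the opening at its end, in the units of the state.
- env.observe(): the state, without advancing time (a new reading comes with each control period).
- env.get_image(name): name is "scene" or "side" or "wrist"; returns the picture (480x640x3 uint8, red, green, blue); there is no depth.
- env.get_calibration(name): a dict with "fovy" (degrees; the focal length in pixels is half the picture's height over the tangent of half this angle, whatever the lens; pixels are square), "cx", "cy" (the principal point, pixels), "extrinsics" (4x4, takes a point from world to camera coordinates); the wrist camera has in their place "tool_from_camera" (4x4, takes a point from camera to tool coordinates, whose origin is the TCP and whose axes are the flange's). Camera axes: x right, y up, looking along -z (the intrinsics and any distortion apply to the point x, -y, -z); pixel columns grow to the right and rows downward; lengths in m; the calibration is good to about 2 mm. A picture is of the moment at which its call begins: read the wrist's pose just before it. get_calibration takes no time and is no camera call.
- env.close_job(): hands the job in, once; it reports no verdict.
Trained networks look in the newest picture that a camera, given by its name, has taken for a name from the list of things; names that differ only in an ending like _2 or _b are one class to them, and where a whole thing is asked for, a point or a joint stands for the part that bears it (a point fixed in the world has none). Each returns a list of dicts, best first, with "conf" (0 to 1); they miss things now and then, are a little off and sometimes report something else, mostly with a low value. They report only what shows in the picture. A call takes as long as a camera call. They do not tell look-alikes from the thing itself.
- env.silhouettes(camera, name): "region" (480x640 bool, what is visible of it) and "point" ([row, column] in pixels, amid what is visible of it).
- env.tip_of(camera, name): "point" ([row, column] in pixels: a listed point, or the origin of a listed thing).
The state is a dict: "time_s": time; "q": joint angles; "qvel": joint speeds; "joint_efforts": joint torques, N m; "position": TCP position; "tool_rot": TCP orientation; "ft_force": force on the tool from outside, world axes, zero at the start; "wrist_torque": the same for the moment, N m; "grip_width": finger opening in m.
Only numpy, scipy, OpenCV 4.12 (cv2) and the standard library are available. Lean on these libraries where they do the work, as an engineer would, in place of code of your own. Each camera call takes 0.05 s, during which the arm holds its last target.

TASK

The first lane divider of the stock tray already stands one spacer-block width (56 mm) from the end wall at the robot's right; carry on along the row so that the first three lanes are equal. Stand the block on the tray floor against the first divider, on the side away from that wall, and slide the second divider up to it, then step the block over to the same side of the second and bring up the third the same way, without pushing the dividers already set out of place. Then leave the block standing upright on the bench clear of the tray, and leave everything else on the bench alone.

Things in the scene. Friction and masses are not known exactly. Their poses are not given: they have to be found in the camera images.
- tray: Grey steel stock tray, fixed: 240 mm (x, front to back) by 360 mm (y, along the row). Origin: centre of its underside on the bench. Floor 4 mm thick. End walls 10 mm thick, 50 mm high, inner faces at y = -170 mm (starting end, at the robot's right) and +170 mm. Guide rails 14 mm wide, top 34 mm up, run along y at x = -115 and +115 mm. Yaw within 0.2 rad of the world's axes.
- divider1_top (a point): First lane divider, nearest the starting end: white plate 8 mm thick (y), 214 mm long (x), 6 to 50 mm above the bench, with black rail shoes (18 mm in y) beyond x = +-103 mm. Point: centre of its top edge; axes as the tray's. Slides only along the tray's y, staying square, against 5 N friction; stays where left. Already set: its near face is 56 mm from the end wall. May be pushed or pinched by the top edge.
- divider2_top (a point): Second (middle) lane divider, like the first in every way, next along the tray's +y; it starts too far that way. Point: centre of its top edge.
- divider3_top (a point): Third lane divider, like the first in every way, the furthest along the tray's +y; it starts too far that way. Point: centre of its top edge.
- spacer_center (a point): Loose beech spacer block, about 0.15 kg, standing on the bench to the right of the tray. Point: its middle, 45 mm above its underside; z up. Body 80 mm long (x), 56 mm wide (y: one lane), 35 mm high; on it, centred, an upright grip 50 mm long (x), 20 mm thick (y), up to 90 mm above the underside, to be taken across its thickness. Yaw at the start within 0.6 rad of the world's axes.
- spacer: The same block, origin at the centre of its underside. When it stands in the tray, the top 40 mm of its grip rises above the dividers.
- tube_tray: Bystander: white foam tray of small capped tubes, 154 x 136 x 50 mm, on the bench at the left. Origin: centre of its underside. Leave it alone.
- carton: Bystander: closed slim cardboard carton, 150 x 52 x 40 mm, on the bench at the left. Origin: centre of its underside. Leave it alone.
- tape: Bystander: roll of packing tape lying flat, 90 mm diameter, 24 mm high, on the bench at the right. Origin: centre of its underside. Leave it alone.
Things that resemble listed ones, but are neither listed nor needed, are in the scene too. Of the things shaped like the spacer, the wooden one is meant.

How it is judged:
By the outcome, as a careful person would: the job done as asked, in the order asked, and still so for the second after the job is handed in, with the robot touching nothing.
It also fails if it takes over 70 s, if anything falls off the work surface, if the arm or the gripper's body presses on something with over 40 N, if the wrist force passes 120 N, or if a joint passes its speed limit or range.

## Working session

There is one attempt and no reset: what is moved stays moved. The work goes in short steps, Python scripts to look and compute and a tool call to move; the robot and the scene stay as the last step left them, time stands still between calls to the robot, and variables do not carry over. Pictures are saved under pics/ and viewed, and the job is handed in when it is done.

Besides the shell and the picture viewer there is one more tool, called after "Request:" as name([rows], argument=value, ...), one row to a line, values as JSON. move_arm: Moves the arm, as the interface text tells. Its arguments: {"type":"object","properties":{"moves":{"type":"array"},"grip":{"type":"number"},"grip_force":{"type":"number"}},"required":["moves"]}

```bash
ls; mkdir -p pics; python3 - <<'E'
from rig import env
import cv2,numpy as np
o=env.observe();print(o)
for n in ["scene","side","wrist"]:
    im=env.get_image(n);cv2.imwrite(f"pics/{n}0.png",im[:,:,::-1]);c=env.get_calibration(n);print(n,c)
print(env.observe()["time_s"])
E
```

```text
pics
{'time_s': 0.0, 'q': array([ 5.77368998e+01,  2.18390916e+01,  7.43857345e+01, -1.71398708e-03,
        8.38589555e+01, -1.23356900e+01]), 'qvel': array([-0.0479708 ,  0.00193592,  0.09000189, -0.1058666 , -0.04548752,
        0.03211224]), 'joint_efforts': array([-9.84613905e-06, -4.48452473e+01, -2.31272256e+01, -1.55962539e-04,
        4.82590520e-03,  1.94504884e-05]), 'position': array([0.18729661, 0.51679912, 0.23072381]), 'tool_rot': array([[-9.40126173e-01,  3.40825774e-01, -7.55417665e-04],
       [ 3.40826493e-01,  9.40125382e-01, -1.25237683e-03],
       [ 2.83345019e-04, -1.43485859e-03, -9.99998930e-01]]), 'ft_force': array([-0.39528727, -0.97209117,  0.20094227]), 'wrist_torque': array([ 0.01157524, -0.03351268, -0.00823011]), 'grip_width': 0.08507471816446635}
scene {'fovy': 45.0038330598083, 'cx': 320.6557493543315, 'cy': 234.84628313949568, 'extrinsics': array([[-0.01419759,  0.99989418,  0.00317061,  0.00835562],
       [-0.72533048, -0.01248155,  0.68828766,  0.32492583],
       [ 0.6882544 ,  0.00747228,  0.72543094, -2.004853  ],
       [ 0.        ,  0.        ,  0.        ,  1.        ]])}
side {'fovy': 42.48562947001307, 'cx': 316.19622756482136, 'cy': 242.86809173002, 'extrinsics': array([[ 0.97794229, -0.20766545,  0.02244859, -0.47162405],
       [ 0.11092008,  0.60738142,  0.7866286 , -0.10581055],
       [-0.17699044, -0.76678737,  0.61701824, -1.59100077],
       [ 0.        ,  0.        ,  0.        ,  1.        ]])}
wrist {'fovy': 68.2476094182189, 'cx': 317.3720647430011, 'cy': 233.07997523980484, 'tool_from_camera': array([[ 2.44432528e-04,  9.56377798e-01,  2.92132585e-01,
         7.64610238e-02],
       [ 9.99999928e-01, -3.18945857e-04,  2.07440832e-04,
        -9.74234236e-04],
       [ 2.91566284e-04,  2.92132513e-01, -9.56377807e-01,
        -1.42209660e-01],
       [ 0.00000000e+00,  0.00000000e+00,  0.00000000e+00,
         1.00000000e+00]])}
0.15
```

View pics/scene0.png

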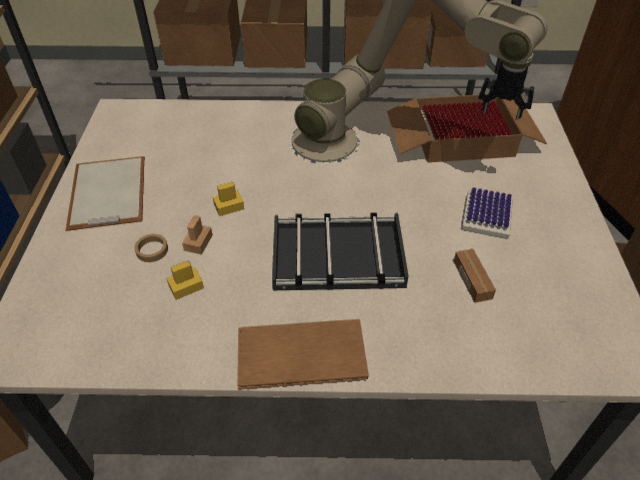

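View pics/side0.png

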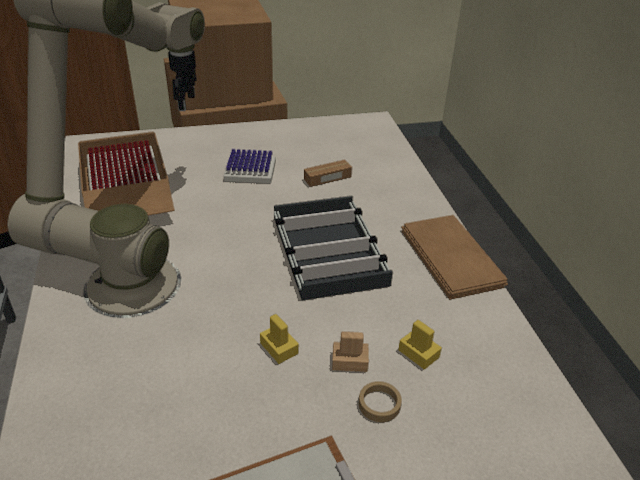

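```bash
cat > h.py <<'E'
from rig import env
import cv2,numpy as np
def cal(n,obs=None):
    c=env.get_calibration(n);f=240/np.tan(np.radians(c["fovy"]/2))
    if n=="wrist":
        T=np.eye(4);T[:3,:3]=obs["tool_rot"];T[:3,3]=obs["position"]
        E=np.linalg.inv(T@c["tool_from_camera"])
    else: E=c["extrinsics"]
    dist=c.get("dist",None)
    return f,c["cx"],c["cy"],E
def proj(n,P,obs=None):
    f,cx,cy,E=cal(n,obs);P=np.atleast_2d(P);p=P@E[:3,:3].T+E[:3,3]
    return np.c_[cx+f*p[:,0]/-p[:,2],cy-f*p[:,1]/-p[:,2]]  # col,row
def unproj(n,colrow,z,obs=None):
    f,cx,cy,E=cal(n,obs);c=np.atleast_2d(colrow)
    d=np.c_[(c[:,0]-cx)/f,-(c[:,1]-cy)/f,-np.ones(len(c))]@E[:3,:3]
    o=-E[:3,:3].T@E[:3,3]
    return o+d*((z-o[2])/d[:,2])[:,None]
E
python3 - <<'E'
from h import *
for n in ["scene","side"]:
    env.get_image(n)
    for nm,z in [("tray",0),("divider1_top",.05),("divider2_top",.05),("divider3_top",.05),("spacer_center",.045),("spacer",0),("tape",0),("carton",0),("tube_tray",0)]:
        for r in env.tip_of(n,nm)[:4]:
            p=np.array(r["point"]);print(n,nm,round(r["conf"],2),p.round(1),unproj(n,[p[1],p[0]],z)[0].round(4))
print(env.observe()["time_s"])
E
```

```text
scene tray 0.65 [258.1 337.8] [0.5376 0.0476 0.    ]
scene divider2_top 0.65 [242.8 328.7] [0.5255 0.0213 0.05  ]
scene divider3_top 0.76 [240.8 379.4] [0.5155 0.1623 0.05  ]
scene spacer_center 0.96 [197.  223.8] [ 0.3389 -0.2948  0.045 ]
scene spacer_center 0.86 [232.3 196. ] [ 0.4868 -0.3544  0.045 ]
scene spacer_center 0.83 [277.4 181.9] [ 0.6515 -0.3649  0.045 ]
scene spacer 0.74 [208.9 232.3] [ 0.3434 -0.2735  0.    ]
scene spacer 0.6 [241.3 197. ] [ 0.4799 -0.3596  0.    ]
scene tape 0.63 [254.1 153.9] [ 0.5314 -0.4737  0.    ]
scene tape 0.27 [258.  338.3] [0.5372 0.0491 0.    ]
scene carton 0.84 [274.9 473. ] [0.5927 0.4192 0.    ]
scene tube_tray 0.61 [214.7 483. ] [0.3553 0.489  0.    ]
side tray 0.91 [249.6 328. ] [0.5259 0.0473 0.    ]
side tray 0.15 [170.4 246.3] [0.3531 0.5039 0.    ]
side divider1_top 0.74 [259.9 338.1] [ 0.5267 -0.0598  0.05  ]
side divider2_top 0.64 [243.2 336.7] [0.5396 0.0094 0.05  ]
side divider3_top 0.73 [217.7 318.2] [0.5152 0.133  0.05  ]
side divider3_top 0.49 [347.2 351.7] [ 0.4852 -0.3603  0.05  ]
side spacer_center 0.93 [338.9 420.1] [ 0.6457 -0.3608  0.045 ]
side spacer_center 0.85 [347.5 349.9] [ 0.4824 -0.356   0.045 ]
side spacer_center 0.75 [335.  281.8] [ 0.3398 -0.2903  0.045 ]
side spacer_center 0.49 [404.9 374. ] [ 0.4918 -0.516   0.045 ]
side spacer 0.89 [362.6 349.6] [ 0.4831 -0.3609  0.    ]
side spacer 0.67 [348.  275.9] [ 0.3261 -0.2861  0.    ]
side spacer 0.63 [354.7 420.9] [ 0.6507 -0.3691  0.    ]
side tape 0.92 [407.9 373.3] [ 0.5013 -0.4909  0.    ]
side tape 0.24 [215.9 317.8] [0.5317 0.2099 0.    ]
side carton 0.68 [180. 325.] [0.5967 0.4013 0.    ]
side tube_tray 0.81 [171.7 248.7] [0.3599 0.4945 0.    ]
1.15
```

Candidates shaped like the spacer, in the scene picture: a yellow one at (224,197), a bare-wood one at (196,233) and a yellow one at (182,278), given as col,row. The wooden one at (196,233) fits the description. The tray centre is at about (337,252), with the dividers at cols 299, 328 and 379. I'll confirm the spacer in a crop and move over the tray for a close look.

```bash
python3 - <<'E'
import cv2
a=cv2.imread("pics/scene0.png")[170:310,130:260];b=cv2.imread("pics/side0.png")[300:430,240:460]
cv2.imwrite("pics/crop0.png",cv2.hconcat([cv2.resize(a,(390,420)),cv2.resize(b,(400,420))]))
E
```

Request:
move_arm([
  [-416,-346,-90,-0.35],
  [-416,-346,-90,-0.35],
  [-416,-346,-90,-0.35],
  [-416,-346,-90,-0.35],
  [-416,-346,-90,-0.35],
  [-416,-346,-90,-0.35],
  [-416,-346,-90,-0.35],
  [-416,-346,-90,-0.35],
  [-416,-346,-90,-0.35],
  [-416,-346,-90,-0.35],
  [-416,-346,-90,-0.35],
  [-416,-346,-90,-0.35],
  [-416,-346,-90,-0.35],
  [-416,-346,-90,-0.35],
  [-416,-346,-90,-0.35],
])

```text
time_s: 2.65
position: [0.4599, 0.0512, 0.3214]
tool_rot: [[-1.0, -0.004, -0.0], [-0.004, 1.0, 0.0], [0.0, 0.0, -1.0]]
ft_force: [0.5, 0.8, -0.1]
grip_width: 0.0854
```

View pics/crop0.png

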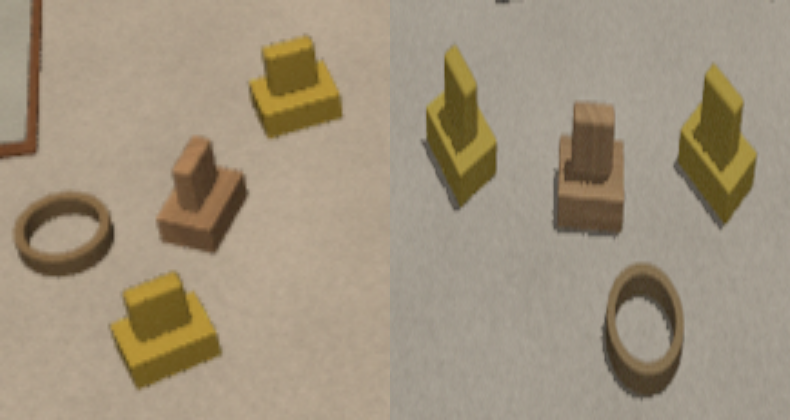

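```bash
python3 - <<'E'
from h import *
o=env.observe();im=env.get_image("wrist");cv2.imwrite("pics/w1.png",im[:,:,::-1]);np.save("w1.npy",np.c_[o["tool_rot"],o["position"]])
print(o["time_s"],o["position"])
for nm,z in [("tray",0),("divider1_top",.05),("divider2_top",.05),("divider3_top",.05)]:
    for r in env.tip_of("wrist",nm)[:4]:
        p=np.array(r["point"]);print(nm,round(r["conf"],2),p.round(1),unproj("wrist",[p[1],p[0]],z,o)[0].round(4))
E
```

```text
2.65 [0.45991966 0.05120217 0.3213525 ]
tray 0.7 [234.2 314.6] [0.5264 0.0474 0.    ]
divider1_top 0.66 [249.1 222.7] [ 0.5307 -0.066   0.05  ]
divider2_top 0.84 [244.4 288.1] [0.5242 0.0151 0.05  ]
divider3_top 0.68 [243.3 401.9] [0.5222 0.1553 0.05  ]
divider3_top 0.28 [233.5 312.8] [0.51   0.0456 0.05  ]
```

View pics/w1.png

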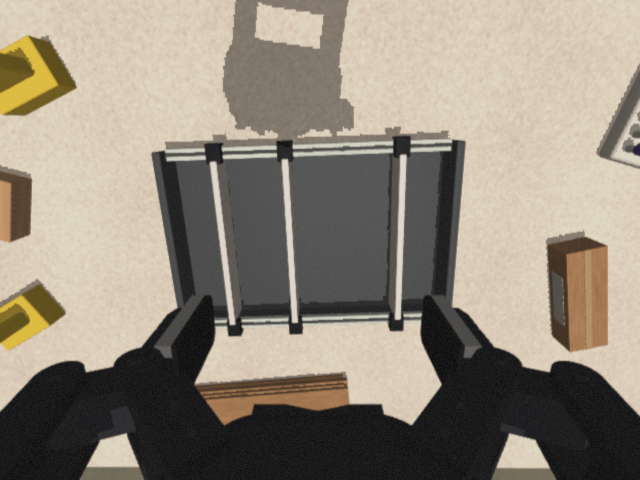

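```bash
python3 - <<'E'
import cv2
a=cv2.imread("pics/w1.png")[120:345,140:480]
cv2.imwrite("pics/w1c.png",cv2.resize(a,None,fx=2.3,fy=2.3,interpolation=cv2.INTER_CUBIC))
E
python3 - <<'E'
from h import *
M=np.load("w1.npy");o={"tool_rot":M[:,:3],"position":M[:,3]}
im=cv2.imread("pics/w1.png");g=im.min(2)
for c0,c1 in [(200,250),(270,310),(385,415)]:
    pts=[]
    for r in range(170,305,5):
        row=g[r,c0:c1].astype(float);k=np.where(row>150)[0]
        if len(k)>3 and k[-1]-k[0]<14: pts.append([c0+k[0],c0+k[-1]+1,r])
    pts=np.array(pts,float)
    L=unproj("wrist",pts[:,[0,2]],.05,o);R=unproj("wrist",pts[:,[1,2]],.05,o)
    for X in(L,R):
        a=np.polyfit(X[:,0],X[:,1],1);print("y at x=.525:",np.polyval(a,.525).round(4),"slope",a[0].round(4),"res",np.std(np.polyval(a,X[:,0])-X[:,1]).round(4),len(X))
# walls top corners
for q in [(153,154),(163,152),(463,141),(453,141)]:
    print(q,unproj("wrist",q,.05,o)[0].round(4))
E
```

```text
y at x=.525: -0.0687 slope 0.0403 res 0.0004 27
y at x=.525: -0.0615 slope 0.0417 res 0.0004 27
y at x=.525: 0.0142 slope 0.043 res 0.0003 27
y at x=.525: 0.0214 slope 0.0394 res 0.0004 27
y at x=.525: 0.1501 slope 0.0404 res 0.0003 27
y at x=.525: 0.1573 slope 0.0404 res 0.0004 27
(153, 154) [ 0.4158 -0.1371  0.05  ]
(163, 152) [ 0.4135 -0.1254  0.05  ]
(463, 141) [0.3999 0.2154 0.05  ]
(453, 141) [0.3999 0.2041 0.05  ]
```

View pics/w1c.png

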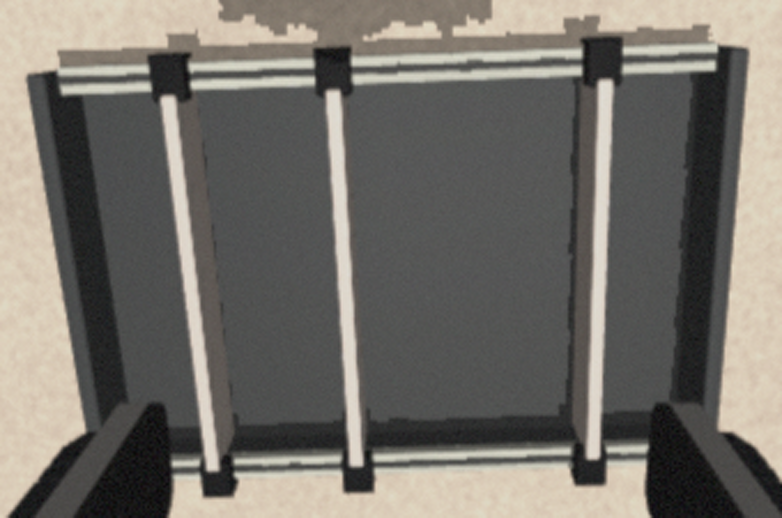

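Request:
move_arm([
  [22,-408,71,0],
  [22,-408,71,0],
  [22,-408,71,0],
  [22,-408,71,0],
  [22,-408,71,0],
  [22,-408,71,0],
  [22,-408,71,0],
  [22,-408,71,0],
  [22,-408,71,0],
  [22,-408,71,0],
  [22,-408,71,0],
  [22,-408,71,0],
])

```text
time_s: 4.1
position: [0.44, -0.3565, 0.2511]
tool_rot: [[-1.0, -0.004, 0.001], [-0.004, 1.0, -0.0], [-0.001, -0.0, -1.0]]
ft_force: [0.4, -0.3, 0.3]
grip_width: 0.0856
```

```bash
python3 - <<'E'
from h import *
o=env.observe();im=env.get_image("wrist");cv2.imwrite("pics/w2.png",im[:,:,::-1]);np.save("w2.npy",np.c_[o["tool_rot"],o["position"]])
print(o["time_s"],o["position"])
for nm,z in [("spacer",0),("spacer_center",.045),("tape",0)]:
    for r in env.tip_of("wrist",nm)[:4]:
        p=np.array(r["point"]);print(nm,round(r["conf"],2),p.round(1),unproj("wrist",[p[1],p[0]],z,o)[0].round(4))
E
```

```text
4.1 [ 0.43998965 -0.35650887  0.25106491]
spacer 0.82 [ 93.7 379.6] [ 0.3323 -0.2929  0.    ]
spacer 0.81 [230.6 314.9] [ 0.4806 -0.3596  0.    ]
spacer 0.75 [349.1 308.6] [ 0.6402 -0.3674  0.    ]
spacer_center 0.79 [242.3 311.9] [ 0.4798 -0.3624  0.045 ]
spacer_center 0.73 [376.5 306.5] [ 0.6459 -0.3688  0.045 ]
spacer_center 0.67 [ 87.6 389.4] [ 0.3306 -0.2916  0.045 ]
```

View pics/w2.png

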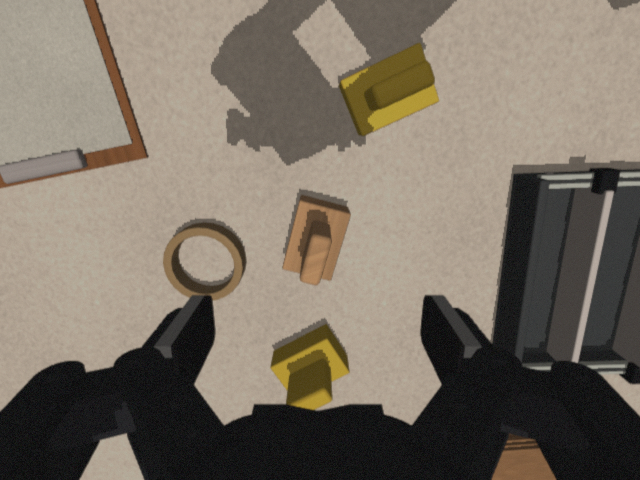

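The wooden block is at about (316,238), between the two yellow ones at (390,90) and (310,365). The tape is at (204,260). I'll enlarge it to fit the pose.

```bash
python3 - <<'E'
import cv2
a=cv2.imread("pics/w2.png")[180:300,260:380]
cv2.imwrite("pics/w2c.png",cv2.resize(a,None,fx=5,fy=5,interpolation=cv2.INTER_CUBIC))
E
```

```text
(no output)
```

View pics/w2c.png

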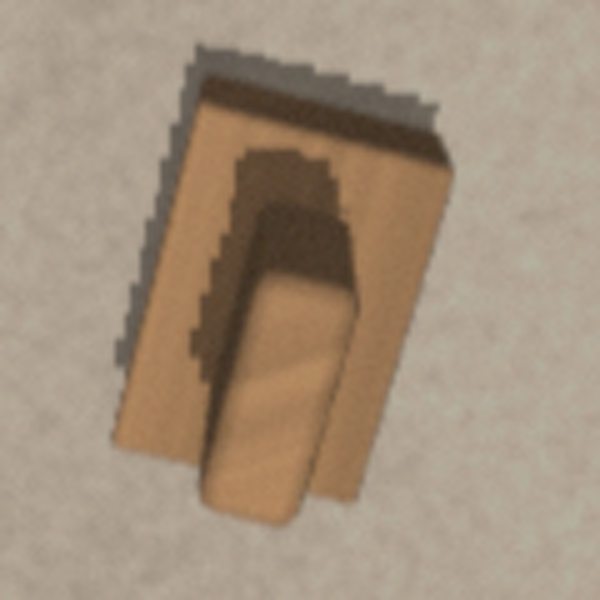

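```bash
python3 - <<'E'
from h import *
from scipy.optimize import least_squares
M=np.load("w2.npy");o={"tool_rot":M[:,:3],"position":M[:,3]}
px=lambda L:np.array(L)/5+[260,180]-.4
b=px([(200,100),(453,172),(355,500),(112,442)]);g=px([(255,272),(357,292),(297,525),(200,505)])
print(unproj("wrist",b,.035,o).round(4)[:,:2].tolist(),unproj("wrist",b,.035,o).mean(0),unproj("wrist",g,.09,o).mean(0))
mb=np.array([[-40,-28],[-40,28],[40,28],[40,-28]])/1e3;mg=np.array([[-25,-10],[-25,10],[25,10],[25,-10]])/1e3
def f(p):
    c,s=np.cos(p[2]),np.sin(p[2]);R=np.array([[c,-s],[s,c]])
    B=np.c_[mb@R.T+p[:2],np.full(4,.035)];G=np.c_[mg@R.T+p[:2],np.full(4,.09)]
    return np.r_[(proj("wrist",B,o)-b).ravel(),(proj("wrist",G,o)-g).ravel()]
r=least_squares(f,[.48,-.36,-.3]);print(r.x,np.abs(r.fun).max(),f(r.x).round(1))
c=r.x;R=M[:,:3];
d=np.array([c[0],c[1],.06])-M[:,3];print("tool delta mm",(R.T@d*1e3).round(1))
# block y axis angle vs tool y angle
print("spin",-(c[2]-(np.arctan2(R[1,1],R[0,1])-np.pi/2)))
E
```

```text
[[0.437, -0.3752], [0.452, -0.3227], [0.5264, -0.342], [0.5129, -0.3952]] [ 0.48205377 -0.35877636  0.035     ] [ 0.4816411 -0.3589347  0.09     ]
[ 0.48196109 -0.35889238 -0.24749543] 2.0708522542197443 [-1.  -0.6  0.8 -1.8  0.4  1.  -0.6  0.9  0.5 -1.8  1.6 -0.5 -0.3  2.1
 -1.6  1.2]
tool delta mm [-41.8  -2.5 191.1]
spin 0.25145360142042894
```

Request:
move_arm([
  [-42,-2.5,0,0.25],
  [-42,-2.5,40,0.25],
  [-42,-2.5,80,0.25],
  [-42,-2.5,120,0.25],
  [-42,-2.5,150,0.25],
  [-42,-2.5,175,0.25],
  [-42,-2.5,188,0.25],
  [-42,-2.5,191,0.25],
  [-42,-2.5,191,0.25],
  [-42,-2.5,191,0.25],
])

```text
time_s: 5.3
position: [0.482, -0.3609, 0.0607]
tool_rot: [[-0.969, 0.245, 0.002], [0.245, 0.969, -0.002], [-0.002, -0.001, -1.0]]
ft_force: [-0.4, -0.2, 0.5]
grip_width: 0.0855
```

Request:
move_arm([
  [0,0,0,0],
  [0,0,0,0],
  [0,0,0,0],
  [0,0,0,0],
  [0,0,0,0],
  [0,0,0,0],
  [0,0,0,0],
  [0,0,0,0],
], grip=1, grip_force=40)

```text
time_s: 6.1
position: [0.4815, -0.3605, 0.0592]
tool_rot: [[-0.969, 0.245, -0.0], [0.245, 0.969, 0.0], [0.0, 0.0, -1.0]]
ft_force: [0.2, 0.5, -1.4]
grip_width: 0.0194
```

Request:
move_arm([
  [0,0,-20,0],
  [0,0,-60,0],
  [0,0,-100,0],
  [5,40,-110,0],
  [10,80,-110,-0.05],
  [15,125,-110,-0.1],
  [20,170,-110,-0.15],
  [25,215,-110,-0.2],
  [30,260,-110,-0.25],
  [35,300,-110,-0.288],
  [39,325,-110,-0.288],
  [39.5,337.5,-110,-0.288],
  [39.5,337.5,-110,-0.288],
  [39.5,337.5,-110,-0.288],
  [39.5,337.5,-110,-0.288],
  [39.5,337.5,-110,-0.288],
])

```text
time_s: 7.7
position: [0.526, -0.0247, 0.1693]
tool_rot: [[-0.999, -0.039, -0.0], [-0.039, 0.999, -0.0], [0.0, -0.0, -1.0]]
ft_force: [0.6, 0.2, -1.4]
grip_width: 0.0193
```

```bash
cat > look.py <<'E'
from h import *
import sys
n=sys.argv[1]
o=env.observe();im=env.get_image("wrist");cv2.imwrite(f"pics/{n}.png",im[:,:,::-1]);np.save(f"{n}.npy",np.c_[o["tool_rot"],o["position"]])
print(o["time_s"],o["position"],o["ft_force"],np.arctan2(o["tool_rot"][1,1],o["tool_rot"][0,1])-np.pi/2)
E
python3 look.py w3
```

```text
7.7 [ 0.52599961 -0.02468538  0.16926806] [ 0.62349465  0.19874894 -1.4128164 ] 0.03856715357726692
```

View pics/w3.png

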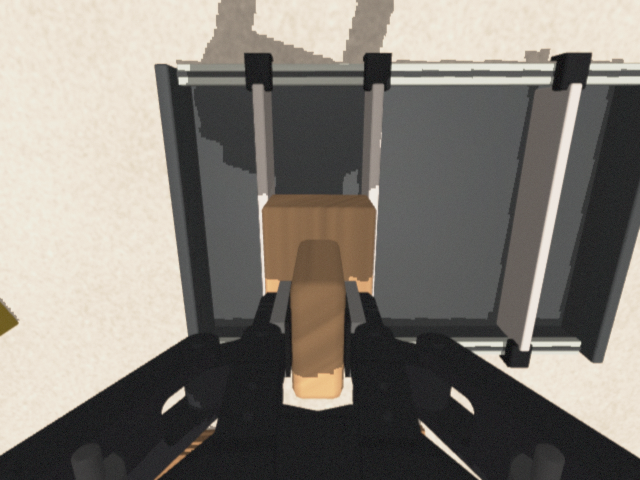

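```bash
cat > div.py <<'E'
from h import *
import sys
n,r0,r1=sys.argv[1],int(sys.argv[2]),int(sys.argv[3])
M=np.load(f"{n}.npy");o={"tool_rot":M[:,:3],"position":M[:,3]}
g=cv2.imread(f"pics/{n}.png").astype(float).sum(2)/3
for a in sys.argv[4:]:
    c0,c1=map(int,a.split(","))
    L=[];R=[]
    for r in range(r0,r1,4):
        d=np.diff(g[r,c0:c1]);i,j=d.argmax(),d.argmin()
        L.append([c0+i+.5,r]);R.append([c0+j+.5,r])
    for P in(L,R):
        P=np.array(P);X=(unproj("wrist",P,.05,o)-M[:,3])@M[:,:3]*1e3
        a_=np.polyfit(X[:,0],X[:,1],1);k=np.abs(np.polyval(a_,X[:,0])-X[:,1])<1.5
        a_=np.polyfit(X[k,0],X[k,1],1)
        W=unproj("wrist",P,.05,o)[k];w=np.polyfit(W[:,0],W[:,1],1)
        print(a,"tool y at x=0:",a_[1].round(2),"slope",a_[0].round(4),k.sum(),"world y@.525",np.polyval(w,.525).round(4),"slope",w[0].round(4), "px",P[0],P[-1])
E
python3 div.py w3 90 190 248,280 358,390
python3 - <<'E'
import cv2
a=cv2.imread("pics/w3.png")[40:340,150:400]
cv2.imwrite("pics/w3c.png",cv2.resize(a,None,fx=2,fy=2,interpolation=cv2.INTER_CUBIC))
from h import *
M=np.load("w3.npy");o={"tool_rot":M[:,:3],"position":M[:,3]}
for c in (264,376): print(((unproj("wrist",[c,208],.1455,o)-M[:,3])@M[:,:3]*1e3).round(1))
E
```

```text
248,280 tool y at x=0: -44.96 slope -0.0015 25 world y@.525 -0.0697 slope 0.0401 px [252.5  90. ] [257.5 186. ]
248,280 tool y at x=0: -27.94 slope -0.0968 7 world y@.525 -0.0529 slope 0.1359 px [264.5  90. ] [275.5 186. ]
358,390 tool y at x=0: 37.84 slope -0.0047 17 world y@.525 0.0131 slope 0.0433 px [371.5  90. ] [375.5 186. ]
358,390 tool y at x=0: 45.27 slope -0.0031 25 world y@.525 0.0206 slope 0.0417 px [383.5  90. ] [378.5 186. ]
[[ 38.6 -25.8  23.8]]
[[38.6 27.9 23.8]]
```

View pics/w3c.png

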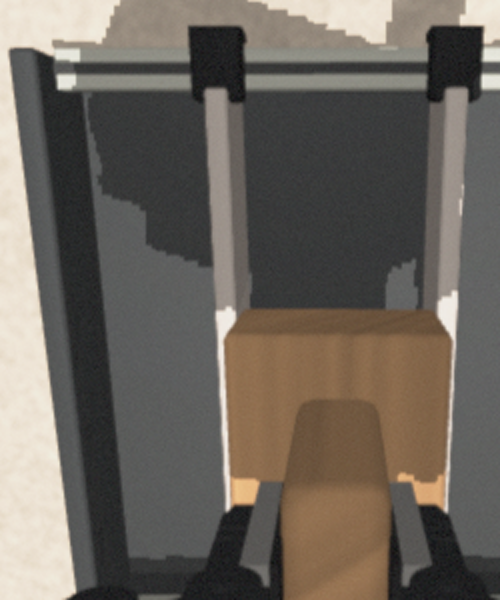

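Request:
move_arm([
  [0,0,30,-0.002],
  [0,0,60,-0.002],
  [0,0,80,-0.002],
  [0,0,95,-0.002],
  [0,0,103,-0.002],
  [0,0,104.5,-0.002],
  [0,0,105,-0.002],
  [0,0,105,-0.002],
])

```text
time_s: 8.55
position: [0.5264, -0.0238, 0.065]
tool_rot: [[-0.999, -0.042, 0.001], [-0.042, 0.999, -0.0], [-0.001, -0.0, -1.0]]
ft_force: [-0.2, -0.6, -1.6]
grip_width: 0.0194
```

Request:
move_arm([
  [0,0,0.3,0],
  [0,0,0.6,0],
])

```text
time_s: 8.75
position: [0.5262, -0.0236, 0.0642]
tool_rot: [[-0.999, -0.042, 0.001], [-0.042, 0.999, -0.0], [-0.001, -0.0, -1.0]]
ft_force: [-0.4, -0.1, -2.1]
grip_width: 0.0196
```

Request:
move_arm([
  [0,-3,0,0],
  [0,-6,0,0],
  [0,-7,0,0],
  [0,-7,0,0],
])

```text
time_s: 9.15
position: [0.5263, -0.0308, 0.0637]
tool_rot: [[-0.999, -0.042, 0.0], [-0.042, 0.999, 0.0], [-0.0, 0.0, -1.0]]
ft_force: [-0.2, 0.7, -1.0]
grip_width: 0.0192
```

Request:
move_arm([
  [0,-0.5,0,0],
  [0,-0.5,0,0],
])

```text
time_s: 9.35
position: [0.5263, -0.0311, 0.0637]
tool_rot: [[-0.999, -0.042, -0.0], [-0.042, 0.999, -0.0], [0.0, -0.0, -1.0]]
ft_force: [0.2, -0.4, -1.3]
grip_width: 0.0195
```

Request:
move_arm([
  [0,-0.5,0,0],
  [0,-0.5,0,0],
])

```text
time_s: 9.55
position: [0.5264, -0.0316, 0.0637]
tool_rot: [[-0.999, -0.042, 0.0], [-0.042, 0.999, 0.0], [-0.0, 0.0, -1.0]]
ft_force: [-0.3, -1.3, -0.4]
grip_width: 0.0195
```

Request:
move_arm([
  [0,-0.4,0,0],
  [0,-0.4,0,0],
])

```text
time_s: 9.75
position: [0.5264, -0.032, 0.0637]
tool_rot: [[-0.999, -0.042, 0.0], [-0.042, 0.999, -0.0], [-0.0, -0.0, -1.0]]
ft_force: [-0.2, 0.0, -1.7]
grip_width: 0.0194
```

Request:
move_arm([
  [0,-0.4,0,0],
  [0,-0.4,0,0],
])

```text
time_s: 9.95
position: [0.5264, -0.0324, 0.0637]
tool_rot: [[-0.999, -0.042, 0.0], [-0.042, 0.999, 0.0], [-0.0, 0.0, -1.0]]
ft_force: [0.7, 0.5, -1.4]
grip_width: 0.0193
```

```bash
python3 look.py w4;python3 - <<'E'
import cv2
a=cv2.imread("pics/w4.png")[0:360,120:520]
cv2.imwrite("pics/w4c.png",cv2.resize(a,(666,600),interpolation=cv2.INTER_CUBIC))
E
```

```text
9.95 [ 0.52638718 -0.03241299  0.06372006] [ 0.65150752  0.48119221 -1.40837072] 0.04218891045531281
```

View pics/w4c.png

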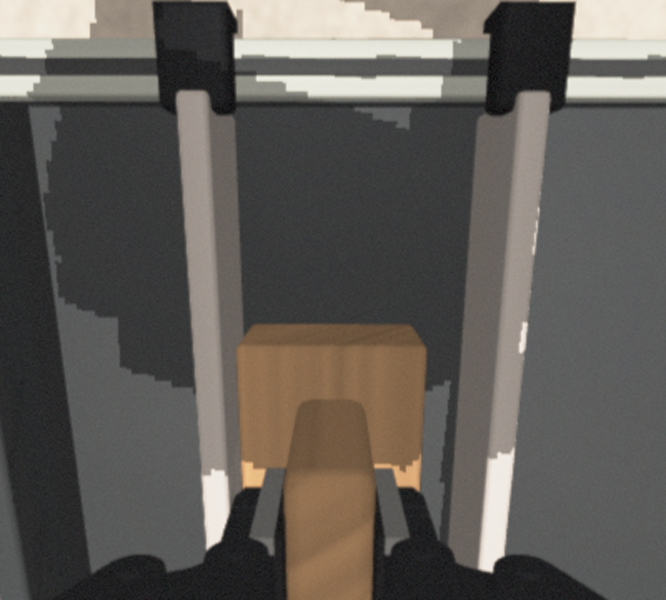

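The block at crop cols 238–425 is within a millimetre or two of divider 1's face. I'll continue in small steps.

Request:
move_arm([
  [0,-0.4,0,0],
  [0,-0.4,0,0],
])

```text
time_s: 10.2
position: [0.5264, -0.0328, 0.0637]
tool_rot: [[-0.999, -0.042, 0.0], [-0.042, 0.999, -0.0], [-0.0, -0.0, -1.0]]
ft_force: [0.8, -0.0, -1.0]
grip_width: 0.0195
```

Request:
move_arm([
  [0,-0.4,0,0],
  [0,-0.4,0,0],
])

```text
time_s: 10.4
position: [0.5264, -0.0332, 0.0637]
tool_rot: [[-0.999, -0.042, -0.0], [-0.042, 0.999, 0.0], [0.0, 0.0, -1.0]]
ft_force: [0.9, 0.2, -0.7]
grip_width: 0.0192
```

Request:
move_arm([
  [0,-0.3,0,0],
  [0,-0.3,0,0],
])

```text
time_s: 10.6
position: [0.5264, -0.0335, 0.0637]
tool_rot: [[-0.999, -0.042, -0.0], [-0.042, 0.999, -0.0], [0.0, -0.0, -1.0]]
ft_force: [-0.1, 0.6, -1.0]
grip_width: 0.0196
```

Request:
move_arm([
  [0,-0.3,0,0],
  [0,-0.3,0,0],
])

```text
time_s: 10.8
position: [0.5264, -0.0338, 0.0637]
tool_rot: [[-0.999, -0.042, 0.0], [-0.042, 0.999, -0.0], [0.0, -0.0, -1.0]]
ft_force: [0.0, -0.3, -1.1]
grip_width: 0.0197
```

Request:
move_arm([
  [0,-0.3,0,0],
  [0,-0.3,0,0],
])

```text
time_s: 11.0
position: [0.5265, -0.0341, 0.0637]
tool_rot: [[-0.999, -0.042, -0.0], [-0.042, 0.999, -0.0], [0.0, -0.0, -1.0]]
ft_force: [-0.9, -0.7, -1.0]
grip_width: 0.0196
```

Request:
move_arm([
  [0,-0.3,0,0],
  [0,-0.3,0,0],
])

```text
time_s: 11.2
position: [0.5265, -0.0344, 0.0637]
tool_rot: [[-0.999, -0.042, 0.0], [-0.042, 0.999, -0.0], [-0.0, -0.0, -1.0]]
ft_force: [0.3, 0.2, -1.7]
grip_width: 0.0193
```

```bash
python3 look.py w5;python3 - <<'E'
import cv2
a=cv2.imread("pics/w5.png")[0:330,180:400]
cv2.imwrite("pics/w5c.png",cv2.resize(a,(400,600),interpolation=cv2.INTER_CUBIC))
E
```

```text
11.2 [ 0.52646227 -0.03440049  0.06373747] [ 0.2823955   0.19575927 -1.71205092] 0.042219409450736656
```

View pics/w5c.png

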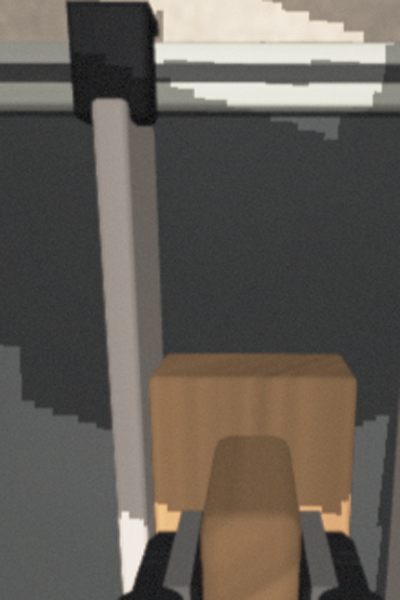

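```bash
python3 div.py w4 70 200 215,262; python3 div.py w5 70 200 222,266
```

```text
215,262 tool y at x=0: -37.21 slope 0.0024 33 world y@.525 -0.0697 slope 0.0398 px [226.5  70. ] [234.5 198. ]
215,262 tool y at x=0: -29.56 slope 0.0006 27 world y@.525 -0.0621 slope 0.0416 px [259.5  70. ] [251.5 198. ]
222,266 tool y at x=0: -35.31 slope 0.003 33 world y@.525 -0.0698 slope 0.0392 px [231.5  70. ] [239.5 198. ]
222,266 tool y at x=0: -28.03 slope 0.0066 25 world y@.525 -0.0625 slope 0.0356 px [263.5  70. ] [255.5 198. ]
```

Request:
move_arm([
  [0,-0.3,0,0],
  [0,-0.3,0,0],
])

```text
time_s: 11.45
position: [0.5265, -0.0345, 0.0637]
tool_rot: [[-0.999, -0.042, 0.0], [-0.042, 0.999, 0.0], [-0.0, 0.0, -1.0]]
ft_force: [0.5, 2.0, -0.7]
grip_width: 0.0193
```

Request:
move_arm([
  [0,-0.3,0,0],
  [0,-0.3,0,0],
])

```text
time_s: 11.65
position: [0.5265, -0.0345, 0.0638]
tool_rot: [[-0.999, -0.042, 0.0], [-0.042, 0.999, 0.001], [-0.0, 0.001, -1.0]]
ft_force: [-0.6, 5.5, 0.1]
grip_width: 0.0192
```

Request:
move_arm([
  [0,-0.3,0,0],
  [0,-0.3,0,0],
])

```text
time_s: 11.85
position: [0.5265, -0.0349, 0.0638]
tool_rot: [[-0.999, -0.042, 0.0], [-0.042, 0.999, 0.001], [-0.0, 0.001, -1.0]]
ft_force: [0.4, 5.0, -0.6]
grip_width: 0.0197
```

Request:
move_arm([
  [0,0.5,0,0],
  [0,0.5,0,0],
  [0,0.5,0.5,0],
  [0,0.5,0.5,0],
])

```text
time_s: 12.25
position: [0.5265, -0.0349, 0.0632]
tool_rot: [[-0.999, -0.042, 0.0], [-0.042, 0.999, -0.0], [-0.0, -0.0, -1.0]]
ft_force: [-0.6, 3.1, -0.9]
grip_width: 0.0195
```

Request:
move_arm([
  [0,0,0.4,0],
  [0,0,0.4,0],
])

```text
time_s: 12.45
position: [0.5266, -0.0348, 0.063]
tool_rot: [[-0.999, -0.042, 0.0], [-0.042, 0.999, -0.0], [-0.0, -0.0, -1.0]]
ft_force: [-1.2, 2.8, 3.3]
grip_width: 0.0196
```

Request:
move_arm([
  [0,0.2,0,0],
  [0,0.2,0,0],
])

```text
time_s: 12.65
position: [0.5266, -0.0348, 0.063]
tool_rot: [[-0.999, -0.042, 0.0], [-0.042, 0.999, -0.001], [-0.0, -0.001, -1.0]]
ft_force: [1.0, 2.4, 3.9]
grip_width: 0.0196
```

Request:
move_arm([
  [0,0,0,0],
  [0,0,0,0],
  [0,0,0,0],
  [0,0,0,0],
  [0,0,0,0],
], grip=0.45)

```text
time_s: 13.15
position: [0.5265, -0.0346, 0.0628]
tool_rot: [[-0.999, -0.042, -0.0], [-0.042, 0.999, -0.0], [0.0, -0.0, -1.0]]
ft_force: [-0.7, -0.0, -0.0]
grip_width: 0.0471
```

```bash
python3 - <<'E'
from h import *
o=env.observe();M=o["tool_rot"];p=o["position"];print(p.tolist(),o["grip_width"])
# next: lift to z .125, go to point tray (-70, between d2,d3) ; d2 +y face at y=.0218+... 
t=np.array([.455,.0218-.0029+.045,.125]);print((M.T@(t-p)*1e3).round(1))
E
```

```text
[0.526457720319559, -0.03463575958021725, 0.06276006769287498] 0.04707739322562382
[ 67.2 101.5 -62.2]
```

Request:
move_arm([
  [0,0,-30,0],
  [0,0,-62,0],
  [30,40,-62,0],
  [60,85,-62,0],
  [67,101,-62,0],
  [67,101,-40,0],
  [67,101,0,0],
  [67,101,30,0],
  [67,101,38,0],
  [67,101,38,0],
], grip=1)

```text
time_s: 14.15
position: [0.4551, 0.0635, 0.0244]
tool_rot: [[-0.999, -0.042, -0.002], [-0.042, 0.999, 0.0], [0.002, 0.0, -1.0]]
ft_force: [0.2, -0.2, 0.5]
grip_width: 0.0001
```

```bash
python3 look.py w6
```

```text
14.15 [0.45507549 0.06348509 0.02444878] [ 0.21185044 -0.24145969  0.51572584] 0.04211886984199564
```

View pics/w6.png

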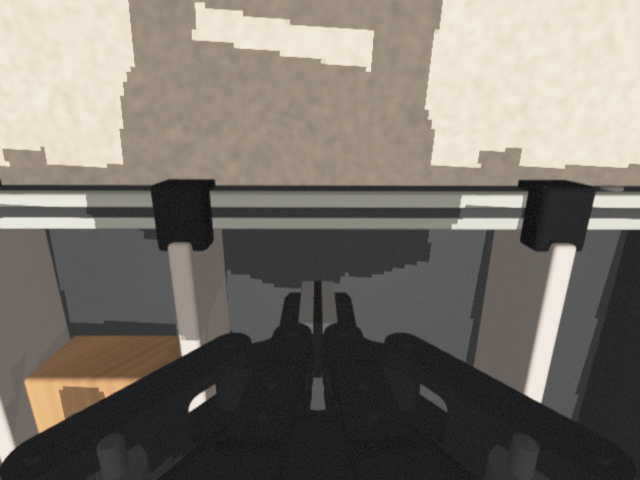

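The closed fingers at (318,320) stand between divider 2 (col 180) and divider 3 (col 560). Pushing towards divider 2.

Request:
move_arm([
  [0,-10,0,0],
  [0,-20,0,0],
  [0,-27,0,0],
  [0,-30,0,0],
  [0,-32,0,0],
  [0,-34,0,0],
])

```text
time_s: 14.8
position: [0.4569, 0.0298, 0.0252]
tool_rot: [[-0.999, -0.042, 0.001], [-0.042, 0.999, 0.001], [-0.001, 0.001, -1.0]]
ft_force: [0.2, 4.7, 4.3]
grip_width: -0.0003
```

Request:
move_arm([
  [0,-2,0,0],
  [0,-4,0,0],
  [0,-5,0,0],
  [0,-5,0,0],
])

```text
time_s: 15.2
position: [0.4571, 0.0248, 0.0251]
tool_rot: [[-0.999, -0.042, 0.001], [-0.042, 0.999, 0.0], [-0.001, 0.0, -1.0]]
ft_force: [0.9, 4.2, 3.9]
grip_width: 0.0001
```

```bash
python3 look.py w7
```

```text
15.2 [0.45706826 0.02483651 0.02509759] [0.91308529 4.15164246 3.88731166] 0.0422086651266369
```

View pics/w7.png

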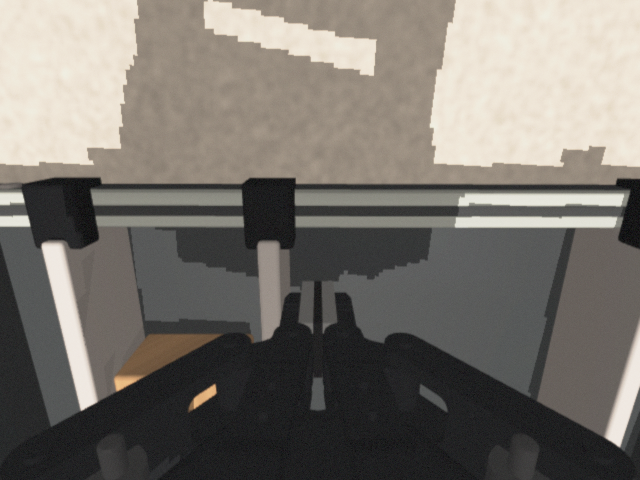

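```bash
python3 div.py w7 250 290 245,292 ; python3 div.py w7 250 330 30,95;  python3 div.py w6 250 330 160,205
```

```text
245,292 tool y at x=0: -21.77 slope 0.0137 10 world y@.525 0.005 slope 0.0285 px [257.5 250. ] [258.5 286. ]
245,292 tool y at x=0: -10.39 slope 0.0077 9 world y@.525 0.0168 slope 0.0345 px [288.5 250. ] [279.5 286. ]
30,95 tool y at x=0: -96.85 slope -0.0078 20 world y@.525 -0.0687 slope 0.05 px [ 41.5 250. ] [ 60.5 326. ]
30,95 tool y at x=0: -89.14 slope -0.0018 20 world y@.525 -0.0614 slope 0.044 px [ 63.5 250. ] [ 80.5 326. ]
160,205 tool y at x=0: -52.66 slope 0.0037 20 world y@.525 0.0135 slope 0.0385 px [167.5 250. ] [177.5 326. ]
160,205 tool y at x=0: -45.23 slope 0.0099 20 world y@.525 0.0205 slope 0.0322 px [192.5 250. ] [197.5 326. ]
```

Request:
move_arm([
  [0,-2,0,0],
  [0,-4,0,0],
  [0,-6,0,0],
  [0,-8,0,0],
  [0,-9,0,0],
  [0,-9.5,0,0],
  [0,-9.5,0,0],
])

```text
time_s: 15.95
position: [0.4574, 0.0152, 0.0249]
tool_rot: [[-0.999, -0.042, 0.0], [-0.042, 0.999, 0.0], [-0.0, 0.0, -1.0]]
ft_force: [0.7, 4.3, 4.7]
grip_width: 0.0002
```

Request:
move_arm([
  [0,-0.5,0,0],
  [0,-0.5,0,0],
])

```text
time_s: 16.15
position: [0.4574, 0.0147, 0.0249]
tool_rot: [[-0.999, -0.042, 0.0], [-0.042, 0.999, 0.0], [-0.0, 0.0, -1.0]]
ft_force: [1.3, 5.6, 4.7]
grip_width: 0.0002
```

```bash
python3 look.py w8;python3 - <<'E'
import cv2
a=cv2.imread("pics/w8.png")[170:420,60:360]
cv2.imwrite("pics/w8c.png",cv2.resize(a,(720,600),interpolation=cv2.INTER_CUBIC))
E
```

```text
16.15 [0.45741428 0.01469626 0.02491442] [1.28936384 5.57622849 4.72568685] 0.04232972288368586
```

View pics/w8c.png

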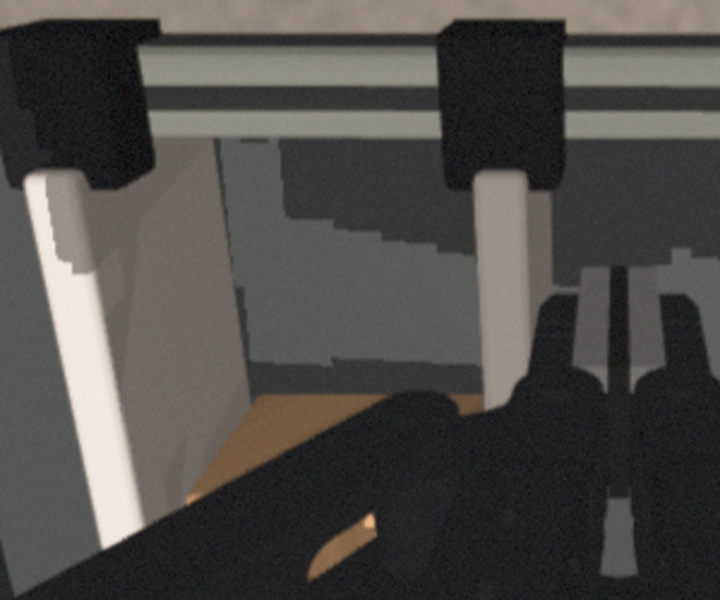

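Request:
move_arm([
  [0,-0.5,0,0],
  [0,-0.5,0,0],
])

```text
time_s: 16.4
position: [0.4574, 0.0141, 0.0249]
tool_rot: [[-0.999, -0.042, 0.0], [-0.042, 0.999, 0.0], [-0.0, 0.0, -1.0]]
ft_force: [0.8, 4.8, 3.8]
grip_width: 0.0003
```

Request:
move_arm([
  [0,-0.5,0,0],
  [0,-0.5,0,0],
])

```text
time_s: 16.6
position: [0.4575, 0.0136, 0.0249]
tool_rot: [[-0.999, -0.042, 0.0], [-0.042, 0.999, 0.0], [-0.0, 0.0, -1.0]]
ft_force: [0.7, 4.5, 2.6]
grip_width: -0.0001
```

Request:
move_arm([
  [0,-0.3,0,0],
  [0,-0.3,0,0],
])

```text
time_s: 16.8
position: [0.4575, 0.0133, 0.0249]
tool_rot: [[-0.999, -0.042, 0.0], [-0.042, 0.999, 0.0], [-0.0, 0.0, -1.0]]
ft_force: [0.4, 4.1, 4.6]
grip_width: -0.0
```

Request:
move_arm([
  [0,-0.3,0,0],
  [0,-0.3,0,0],
])

```text
time_s: 17.0
position: [0.4575, 0.013, 0.0249]
tool_rot: [[-0.999, -0.042, 0.0], [-0.042, 0.999, 0.0], [-0.0, -0.0, -1.0]]
ft_force: [0.9, 5.1, 5.0]
grip_width: -0.0003
```

Request:
move_arm([
  [0,-0.3,0,0],
  [0,-0.3,0,0],
])

```text
time_s: 17.2
position: [0.4575, 0.0128, 0.0249]
tool_rot: [[-0.999, -0.042, 0.0], [-0.042, 0.999, 0.0], [-0.0, 0.0, -1.0]]
ft_force: [0.7, 6.0, 4.8]
grip_width: 0.0003
```

Request:
move_arm([
  [0,-0.3,0,0],
  [0,-0.3,0,0],
])

```text
time_s: 17.4
position: [0.4575, 0.0126, 0.0249]
tool_rot: [[-0.999, -0.042, 0.0], [-0.042, 0.999, 0.0], [-0.0, 0.0, -1.0]]
ft_force: [1.1, 5.5, 4.3]
grip_width: 0.0001
```

Request:
move_arm([
  [0,-0.3,0,0],
  [0,-0.3,0,0],
])

```text
time_s: 17.6
position: [0.4575, 0.0125, 0.0249]
tool_rot: [[-0.999, -0.042, 0.0], [-0.042, 0.999, 0.001], [-0.0, 0.001, -1.0]]
ft_force: [1.9, 8.2, 4.5]
grip_width: -0.0001
```

Request:
move_arm([
  [0,-0.3,0,0],
  [0,-0.3,0,0],
])

```text
time_s: 17.8
position: [0.4575, 0.0125, 0.0249]
tool_rot: [[-0.999, -0.042, 0.0], [-0.042, 0.999, 0.001], [-0.0, 0.001, -1.0]]
ft_force: [1.5, 10.1, 6.1]
grip_width: 0.0
```

Contact: the force went to 10 N and the motion stopped at y = .0125. Backing off and lifting to check.

Request:
move_arm([
  [0,3,0,0],
  [0,12,0,0],
  [0,20,-20,0],
  [-10,10,-65,0],
  [-20,-10,-110,0],
  [0,-30,-150,0],
  [0,-40,-180,0],
  [0,-40,-180,0],
  [0,-40,-180,0],
], grip=0.45)

```text
time_s: 18.7
position: [0.4589, -0.0285, 0.2045]
tool_rot: [[-0.999, -0.041, -0.0], [-0.041, 0.999, -0.001], [0.0, -0.001, -1.0]]
ft_force: [0.5, -1.3, -0.7]
grip_width: 0.0471
```

```bash
python3 look.py w9
```

```text
18.7 [ 0.45886006 -0.02852843  0.20448045] [ 0.51009565 -1.31947328 -0.72473331] 0.041450665493455
```

View pics/w9.png

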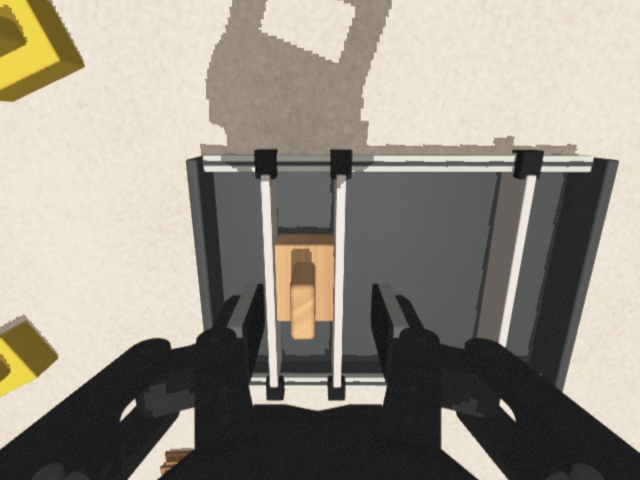

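```bash
python3 div.py w9 185 340 255,281 325,352; python3 - <<'E'
from h import *
import cv2
a=cv2.imread("pics/w9.png")[140:400,180:400]
cv2.imwrite("pics/w9c.png",cv2.resize(a,(550,600),interpolation=cv2.INTER_CUBIC))
o=env.observe();print((o["tool_rot"].T@(np.array([.5265,-.0346,.105])-o["position"])*1e3).round(1))
E
```

```text
255,281 tool y at x=0: -48.0 slope 0.0001 39 world y@.525 -0.0739 slope 0.0414 px [260.5 185. ] [267.5 337. ]
255,281 tool y at x=0: -40.54 slope -0.0004 39 world y@.525 -0.0664 slope 0.0419 px [268.5 185. ] [275.5 337. ]
325,352 tool y at x=0: 15.8 slope 0.0009 38 world y@.525 -0.0101 slope 0.0405 px [340.5 185. ] [333.5 337. ]
325,352 tool y at x=0: 23.23 slope 0.0009 39 world y@.525 -0.0027 slope 0.0406 px [345.5 185. ] [341.5 337. ]
[-67.8  -9.3  98.6]
```

View pics/w9c.png

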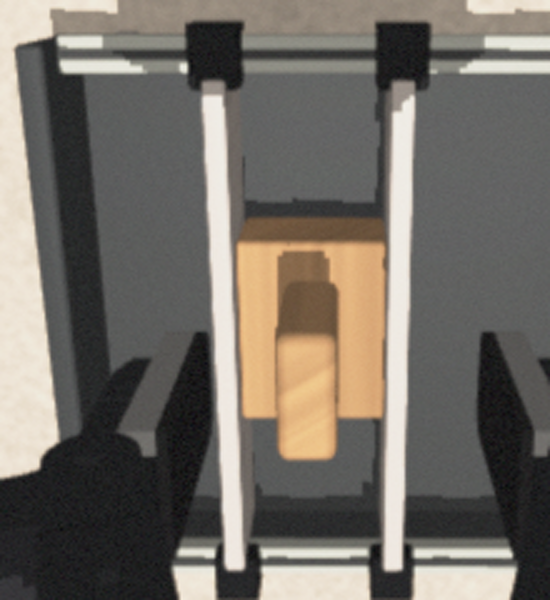

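```bash
python3 div.py w9 185 320 500,540; python3 div.py w3 100 300 510,582;python3 div.py w1 170 290 385,415
python3 - <<'E'
from h import *
# left wall top inner/outer edges: gradient view
for n,r,c0,c1 in [("w1",200,150,190),("w3",120,150,200),("w9",220,180,225)]:
    g=cv2.imread(f"pics/{n}.png").sum(2);print(n,c0,g[r,c0:c1].tolist())
E
```

```text
500,540 tool y at x=0: 174.59 slope 0.0006 34 world y@.525 0.1488 slope 0.0408 px [525.5 185. ] [502.5 317. ]
500,540 tool y at x=0: 182.22 slope 0.0013 34 world y@.525 0.1564 slope 0.0402 px [534.5 185. ] [510.5 317. ]
510,582 tool y at x=0: 173.28 slope -0.002 50 world y@.525 0.1487 slope 0.0406 px [567.5 100. ] [530.5 296. ]
510,582 tool y at x=0: 180.96 slope -0.0018 50 world y@.525 0.1564 slope 0.0404 px [578.5 100. ] [539.5 296. ]
385,415 tool y at x=0: 95.66 slope -0.0353 30 world y@.525 0.1495 slope 0.0394 px [399.5 170. ] [395.5 286. ]
385,415 tool y at x=0: 103.0 slope -0.0363 30 world y@.525 0.1569 slope 0.0404 px [405.5 170. ] [401.5 286. ]
w1 150 [613, 608, 612, 607, 604, 599, 601, 591, 554, 353, 239, 234, 234, 239, 242, 219, 186, 139, 89, 100, 98, 94, 120, 108, 97, 112, 104, 105, 113, 102, 119, 153, 222, 230, 241, 241, 226, 230, 241, 242]
w3 150 [655, 647, 653, 654, 663, 672, 679, 680, 686, 681, 638, 362, 260, 265, 258, 259, 262, 269, 281, 271, 282, 272, 240, 215, 176, 121, 126, 124, 111, 111, 118, 126, 133, 116, 122, 114, 124, 120, 129, 118, 124, 116, 110, 139, 183, 264, 276, 276, 282, 250]
w9 180 [674, 673, 674, 673, 673, 661, 660, 661, 667, 656, 647, 608, 333, 258, 264, 270, 262, 270, 280, 279, 276, 236, 200, 136, 130, 123, 122, 125, 116, 132, 126, 122, 111, 126, 108, 115, 149, 211, 276, 275, 277, 277, 269, 276, 274]
```

Divider 3 measures unmoved at .1526, but dividers 1 and 2 and the block all shifted about 4 mm together towards the wall. The cause is my retreat: I opened the fingers while they were still touching divider 2. I'll put it right from lane 1: touch the end wall with shut fingers as an absolute reference, then push divider 1 (with block and divider 2) back to 56 mm.

Request:
move_arm([
  [5,-30,0,0],
  [5,-60,0,0],
  [5,-74.5,20,0],
  [5,-74.5,60,0],
  [5,-74.5,100,0],
  [5,-74.5,110,0],
  [5,-74.5,110,0],
], grip=1)

```text
time_s: 19.45
position: [0.4565, -0.1022, 0.0934]
tool_rot: [[-0.999, -0.043, -0.004], [-0.043, 0.999, 0.002], [0.004, 0.002, -1.0]]
ft_force: [1.0, -0.5, 1.0]
grip_width: 0.0003
```

```bash
python3 look.py w10; python3 div.py w10 120 230 340,430 
```

```text
19.45 [ 0.45654854 -0.10222961  0.09338959] [ 0.97504162 -0.47189612  0.99634221] 0.04271270128914062
340,430 tool y at x=0: 39.97 slope -0.0581 2 world y@.525 -0.0551 slope 0.1011 px [396.5 120. ] [354.5 228. ]
340,430 tool y at x=0: 13.29 slope 0.1909 4 world y@.525 -0.099 slope -0.147 px [388.5 120. ] [350.5 228. ]
```

View pics/w10.png

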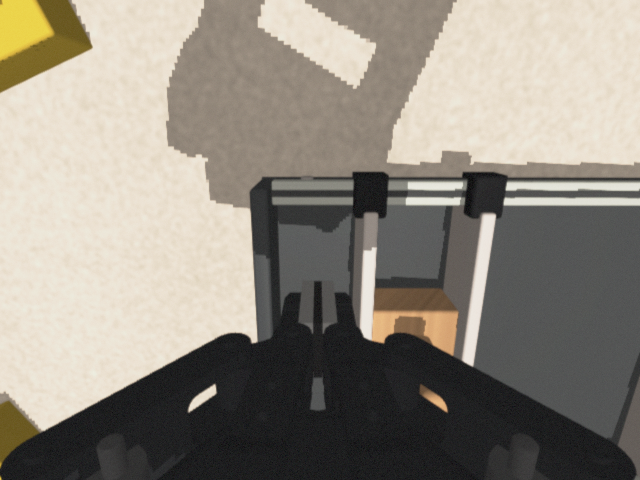

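Request:
move_arm([
  [0,0,20,0],
  [0,0,40,0],
  [0,0,55,0],
  [0,0,61,0],
  [0,0,61,0],
])

```text
time_s: 20.0
position: [0.4578, -0.103, 0.0345]
tool_rot: [[-0.999, -0.042, 0.001], [-0.042, 0.999, -0.0], [-0.001, -0.001, -1.0]]
ft_force: [0.3, -0.3, 0.2]
grip_width: 0.0004
```

Request:
move_arm([
  [0,-4,0,0],
  [0,-8,0,0],
  [0,-9,0,0],
  [0,-9,0,0],
])

```text
time_s: 20.4
position: [0.4578, -0.1122, 0.0342]
tool_rot: [[-0.999, -0.042, 0.001], [-0.042, 0.999, -0.0], [-0.001, -0.0, -1.0]]
ft_force: [-0.4, -0.2, -0.6]
grip_width: 0.0001
```

Request:
move_arm([
  [0,-0.7,0,0],
  [0,-0.7,0,0],
])

```text
time_s: 20.6
position: [0.4577, -0.1126, 0.0339]
tool_rot: [[-0.999, -0.042, 0.0], [-0.042, 0.999, -0.0], [-0.0, -0.0, -1.0]]
ft_force: [-0.5, 0.3, 0.2]
grip_width: 0.0005
```

Request:
move_arm([
  [0,-0.7,0,0],
  [0,-0.7,0,0],
])

```text
time_s: 20.8
position: [0.4577, -0.1133, 0.0338]
tool_rot: [[-0.999, -0.042, -0.0], [-0.042, 0.999, -0.0], [0.0, 0.0, -1.0]]
ft_force: [-0.1, -0.3, 0.3]
grip_width: -0.0002
```

Request:
move_arm([
  [0,-0.5,0,0],
  [0,-0.5,0,0],
])

```text
time_s: 21.0
position: [0.4577, -0.1138, 0.0338]
tool_rot: [[-0.999, -0.042, -0.0], [-0.042, 0.999, 0.0], [0.0, 0.0, -1.0]]
ft_force: [0.1, 0.6, 0.0]
grip_width: -0.0
```

Request:
move_arm([
  [0,-0.5,0,0],
  [0,-0.5,0,0],
])

```text
time_s: 21.2
position: [0.4578, -0.1143, 0.0338]
tool_rot: [[-0.999, -0.042, -0.0], [-0.042, 0.999, 0.0], [0.0, 0.0, -1.0]]
ft_force: [0.3, -0.4, 0.2]
grip_width: 0.0001
```

Request:
move_arm([
  [0,-0.5,0,0],
  [0,-0.5,0,0],
])

```text
time_s: 21.4
position: [0.4578, -0.1148, 0.0338]
tool_rot: [[-0.999, -0.042, -0.0], [-0.042, 0.999, -0.0], [0.0, -0.0, -1.0]]
ft_force: [-0.7, -0.4, -0.0]
grip_width: 0.0001
```

Request:
move_arm([
  [0,-0.5,0,0],
  [0,-0.5,0,0],
])

```text
time_s: 21.6
position: [0.4578, -0.1151, 0.0338]
tool_rot: [[-0.999, -0.042, -0.0], [-0.042, 0.999, 0.0], [0.0, 0.0, -1.0]]
ft_force: [-0.2, 0.5, 0.0]
grip_width: 0.0002
```

Request:
move_arm([
  [0,-0.4,0,0],
  [0,-0.4,0,0],
])

```text
time_s: 21.8
position: [0.4578, -0.1152, 0.0338]
tool_rot: [[-0.999, -0.042, -0.0], [-0.042, 0.999, 0.001], [0.0, 0.001, -1.0]]
ft_force: [1.1, 4.3, 1.1]
grip_width: -0.0002
```

Request:
move_arm([
  [0,-0.4,0,0],
  [0,-0.4,0,0],
])

```text
time_s: 22.0
position: [0.4577, -0.1153, 0.0338]
tool_rot: [[-0.999, -0.042, -0.0], [-0.042, 0.999, 0.001], [0.0, 0.001, -1.0]]
ft_force: [1.8, 8.3, 1.4]
grip_width: -0.0003
```

Request:
move_arm([
  [0,-0.4,0,0],
  [0,-0.4,0,0],
])

```text
time_s: 22.2
position: [0.4577, -0.1153, 0.0338]
tool_rot: [[-0.999, -0.042, -0.0], [-0.042, 0.999, 0.002], [0.0, 0.002, -1.0]]
ft_force: [2.0, 9.7, 2.3]
grip_width: -0.0003
```

The wall touch is at TCP y = −.1152. With a finger half-width of 14.2 mm, divider 1 is right when TCP y = −.0877, which agrees with the earlier block contact reference.

Request:
move_arm([
  [0,8,0,0],
  [0,16,0,0],
  [0,21,0,0],
  [0,24,0,0],
  [0,24,0,0],
])

```text
time_s: 22.7
position: [0.4568, -0.0921, 0.0339]
tool_rot: [[-0.999, -0.043, -0.0], [-0.043, 0.999, -0.0], [0.0, -0.0, -1.0]]
ft_force: [-0.6, -0.4, -1.1]
grip_width: 0.0003
```

Request:
move_arm([
  [0,1,0,0],
  [0,2,0,0],
  [0,2,0,0],
])

```text
time_s: 23.0
position: [0.4568, -0.0907, 0.0338]
tool_rot: [[-0.999, -0.042, 0.0], [-0.042, 0.999, -0.0], [-0.0, -0.0, -1.0]]
ft_force: [-0.7, -0.4, 0.3]
grip_width: -0.0001
```

Request:
move_arm([
  [0,1,0,0],
  [0,1,0,0],
  [0,1,0,0],
])

```text
time_s: 23.3
position: [0.4569, -0.0905, 0.0339]
tool_rot: [[-0.999, -0.042, 0.0], [-0.042, 0.999, -0.002], [-0.0, -0.002, -1.0]]
ft_force: [-1.3, -6.7, -0.5]
grip_width: -0.0001
```

Request:
move_arm([
  [0,0.8,0,0],
  [0,0.8,0,0],
])

```text
time_s: 23.5
position: [0.4569, -0.0901, 0.0339]
tool_rot: [[-0.999, -0.043, 0.0], [-0.043, 0.999, -0.002], [-0.0, -0.002, -1.0]]
ft_force: [-1.2, -9.2, -1.5]
grip_width: 0.0002
```

Request:
move_arm([
  [0,0.8,0,0],
  [0,0.8,0,0],
])

```text
time_s: 23.7
position: [0.4569, -0.0894, 0.0339]
tool_rot: [[-0.999, -0.043, 0.0], [-0.043, 0.999, -0.003], [-0.0, -0.003, -1.0]]
ft_force: [-1.3, -10.4, -0.5]
grip_width: -0.0002
```

Request:
move_arm([
  [0,0.7,0,0],
  [0,0.7,0,0],
])

```text
time_s: 23.9
position: [0.4568, -0.0887, 0.0339]
tool_rot: [[-0.999, -0.043, 0.0], [-0.043, 0.999, -0.003], [-0.0, -0.003, -1.0]]
ft_force: [-1.8, -10.3, -2.0]
grip_width: -0.0002
```

Request:
move_arm([
  [0,0.6,0,0],
  [0,0.6,0,0],
])

```text
time_s: 24.1
position: [0.4568, -0.0881, 0.0339]
tool_rot: [[-0.999, -0.043, 0.0], [-0.043, 0.999, -0.003], [-0.0, -0.003, -1.0]]
ft_force: [-2.1, -10.8, -1.6]
grip_width: 0.0002
```

Request:
move_arm([
  [0,0.4,0,0],
  [0,0.4,0,0],
])

```text
time_s: 24.3
position: [0.4568, -0.0877, 0.0339]
tool_rot: [[-0.999, -0.043, 0.0], [-0.043, 0.999, -0.003], [-0.0, -0.003, -1.0]]
ft_force: [-2.8, -10.0, -2.0]
grip_width: -0.0
```

Request:
move_arm([
  [0,-3,0,0],
  [0,-8,0,0],
  [0,-9,-30,0],
  [0,-9,-75,0],
  [0,0,-120,0],
  [-2,30,-160,0],
  [-4,58,-170,0],
  [-4,58,-170,0],
  [-4,58,-170,0],
  [-4,58,-170,0],
])

```text
time_s: 25.3
position: [0.4579, -0.0286, 0.2031]
tool_rot: [[-0.999, -0.042, -0.001], [-0.042, 0.999, 0.0], [0.001, 0.0, -1.0]]
ft_force: [-0.4, 0.2, -0.4]
grip_width: -0.0001
```

```bash
python3 look.py w11;python3 - <<'E'
from h import *
im=cv2.imread("pics/w11.png")
a=im[140:400,180:400]
cv2.imwrite("pics/w11c.png",cv2.resize(a,(550,600),interpolation=cv2.INTER_CUBIC))
E
python3 div.py w11 185 300 255,286 325,356 500,545
```

```text
25.3 [ 0.45788953 -0.02856342  0.20311263] [-0.37114587  0.16594539 -0.39264724] 0.041712009691754925
255,286 tool y at x=0: -45.48 slope 0.0007 29 world y@.525 -0.0713 slope 0.041 px [263.5 185. ] [268.5 297. ]
255,286 tool y at x=0: -37.95 slope 0.0004 29 world y@.525 -0.0637 slope 0.0413 px [272.5 185. ] [276.5 297. ]
325,356 tool y at x=0: 18.34 slope -0.0016 20 world y@.525 -0.0072 slope 0.0433 px [339.5 185. ] [350.5 297. ]
325,356 tool y at x=0: 25.75 slope 0.0019 20 world y@.525 -0.0001 slope 0.0398 px [348.5 185. ] [334.5 297. ]
500,545 tool y at x=0: 174.41 slope 0.0005 29 world y@.525 0.1488 slope 0.0412 px [525.5 185. ] [506.5 297. ]
500,545 tool y at x=0: 182.1 slope 0.0031 29 world y@.525 0.1563 slope 0.0386 px [535.5 185. ] [514.5 297. ]
```

View pics/w11c.png

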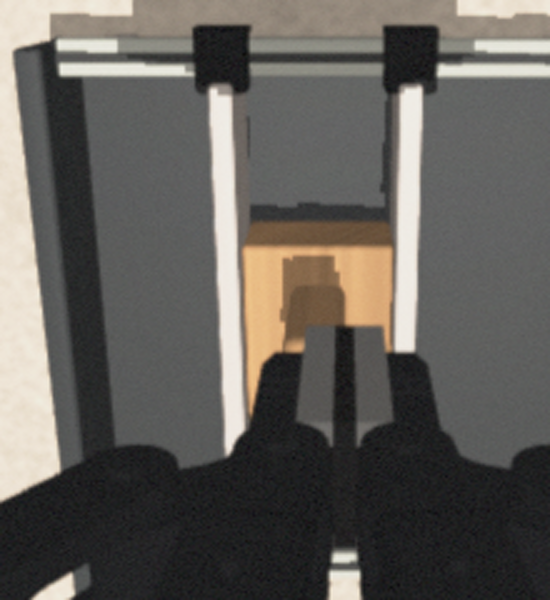

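```bash
cat > gap.py <<'E'
from h import *
def cross(v,c0,lev,down):
    for i in range(len(v)-1):
        if (down and v[i]>=lev>v[i+1]) or (not down and v[i]<=lev<v[i+1]):
            return c0+i+(v[i]-lev)/(v[i]-v[i+1])
def meas(n,wc,dc,rows,slope=.0415):
    M=np.load(f"{n}.npy");o={"tool_rot":M[:,:3],"position":M[:,3]}
    g=cv2.GaussianBlur(cv2.imread(f"pics/{n}.png"),(1,5),0).astype(float).sum(2);out=[]
    for r in rows:
        s=g[r,wc[0]:wc[1]];k=cross(s,wc[0],185,True)   # wall top->inner side
        d=np.diff(g[r,dc[0]:dc[1]]);i=d.argmax()
        v=g[r,dc[0]+max(0,i-3):dc[0]+i+4];lev=(v[:2].mean()+v[-2:].mean())/2
        q=cross(v,dc[0]+max(0,i-3),lev,False)
        so=g[r,wc[0]-14:wc[1]];ko=cross(so,wc[0]-14,440,True)
        if k is None or q is None or ko is None: continue
        P=unproj("wrist",[[k,r],[q,r],[ko,r]],.05,o);t=P[:,1]-slope*P[:,0]
        out.append([t[1]-t[0],t[0]-t[2],P[1,1]-slope*(P[1,0]-.525)])
    out=np.array(out)*1e3;print(n,"gap",np.median(out[:,0]).round(2),out[:,0].std().round(2),"wall thick",np.median(out[:,1]).round(2),"d1 left y@.525",np.median(out[:,2]).round(2),len(out))
meas("w1",(160,180),(200,240),range(175,280,5))
meas("w3",(164,200),(240,275),range(90,180,5))
meas("w9",(194,220),(250,282),range(185,300,5))
meas("w11",(194,220),(250,286),range(185,300,5))
meas("w2",(512,560),(580,625),range(200,330,5))
E
python3 gap.py
```

```text
w1 gap 56.93 0.1 wall thick 8.74 d1 left y@.525 -69.44 21
w3 gap 56.25 0.09 wall thick 9.05 d1 left y@.525 -69.69 18
w9 gap 51.96 0.18 wall thick 9.08 d1 left y@.525 -74.08 23
w11 gap 54.74 0.12 wall thick 9.08 d1 left y@.525 -71.35 23
w2 gap 61.69 6.87 wall thick 34.26 d1 left y@.525 -70.9 10
```

Vision of the wall gap says 54.7 mm now, against 56.25 to 56.9 mm originally, while touch said 56. The finger half-width is the weak link: measured in the picture it looks more like 13.4 mm. Touching divider 2 from its far side settles this without needing the half-width, since contact was at TCP y = .0125 when everything was right.

Request:
move_arm([
  [-1,30,20,0],
  [-2,55,60,0],
  [-2,55,105,0],
  [-2,55,145,0],
  [-2,55,170,0],
  [-2,55,178,0],
  [-2,52,178,0],
  [-2,49,178,0],
  [-2,46,178,0],
  [-2,44,178,0],
  [-2,44,178,0],
])

```text
time_s: 26.45
position: [0.4586, 0.0156, 0.0265]
tool_rot: [[-0.999, -0.042, 0.001], [-0.042, 0.999, -0.0], [-0.001, -0.0, -1.0]]
ft_force: [-0.6, 0.1, 0.4]
grip_width: -0.0001
```

Request:
move_arm([
  [0,-1,0,0],
  [0,-1,0,0],
])

```text
time_s: 26.65
position: [0.4584, 0.0149, 0.026]
tool_rot: [[-0.999, -0.042, 0.0], [-0.042, 0.999, -0.0], [-0.0, -0.0, -1.0]]
ft_force: [0.2, 0.4, 0.6]
grip_width: 0.0
```

Request:
move_arm([
  [0,-0.6,0,0],
  [0,-0.6,0,0],
])

```text
time_s: 26.85
position: [0.4583, 0.0144, 0.0258]
tool_rot: [[-0.999, -0.042, -0.0], [-0.042, 0.999, 0.0], [0.0, 0.0, -1.0]]
ft_force: [-0.1, 0.7, -1.0]
grip_width: 0.0
```

Request:
move_arm([
  [0,-0.6,0,0],
  [0,-0.6,0,0],
])

```text
time_s: 27.05
position: [0.4584, 0.0138, 0.0258]
tool_rot: [[-0.999, -0.042, -0.0], [-0.042, 0.999, -0.0], [0.0, -0.0, -1.0]]
ft_force: [0.2, -1.0, -0.6]
grip_width: -0.0
```

Request:
move_arm([
  [0,-0.6,0,0],
  [0,-0.6,0,0],
])

```text
time_s: 27.25
position: [0.4584, 0.0131, 0.0258]
tool_rot: [[-0.999, -0.042, 0.0], [-0.042, 0.999, -0.0], [-0.0, -0.0, -1.0]]
ft_force: [0.2, -0.3, -0.5]
grip_width: -0.0001
```

Request:
move_arm([
  [0,-0.5,0,0],
  [0,-0.5,0,0],
])

```text
time_s: 27.45
position: [0.4584, 0.0127, 0.0258]
tool_rot: [[-0.999, -0.042, -0.0], [-0.042, 0.999, -0.0], [0.0, -0.0, -1.0]]
ft_force: [0.2, -0.0, -0.9]
grip_width: 0.0001
```

Request:
move_arm([
  [0,-0.4,0,0],
  [0,-0.4,0,0],
])

```text
time_s: 27.65
position: [0.4584, 0.0122, 0.0258]
tool_rot: [[-0.999, -0.042, 0.0], [-0.042, 0.999, -0.0], [-0.0, -0.0, -1.0]]
ft_force: [0.6, -0.3, 0.3]
grip_width: 0.0
```

Request:
move_arm([
  [0,-0.4,0,0],
  [0,-0.4,0,0],
])

```text
time_s: 27.85
position: [0.4584, 0.0118, 0.0258]
tool_rot: [[-0.999, -0.042, -0.0], [-0.042, 0.999, -0.0], [0.0, -0.0, -1.0]]
ft_force: [0.8, -0.3, -0.8]
grip_width: -0.0001
```

Request:
move_arm([
  [0,-0.4,0,0],
  [0,-0.4,0,0],
])

```text
time_s: 28.05
position: [0.4585, 0.0116, 0.0258]
tool_rot: [[-0.999, -0.042, 0.0], [-0.042, 0.999, 0.0], [-0.0, 0.0, -1.0]]
ft_force: [0.3, 1.9, -0.0]
grip_width: -0.0
```

Request:
move_arm([
  [0,-0.4,0,0],
  [0,-0.4,0,0],
])

```text
time_s: 28.25
position: [0.4584, 0.0115, 0.0258]
tool_rot: [[-0.999, -0.042, -0.0], [-0.042, 0.999, 0.001], [-0.0, 0.001, -1.0]]
ft_force: [-0.2, 4.0, 0.0]
grip_width: -0.0
```

Request:
move_arm([
  [0,3,0,0],
  [0,9,-5,0],
  [0,9,-50,0],
  [0,5,-85,0],
  [2,-40,-85,0],
  [4,-85,-85,0],
  [5,-110,-85,0],
  [5,-110,-85,0],
  [5,-110,-60,0],
  [5,-110,-30,0],
  [5,-110,-8,0],
  [5,-110,-8,0],
])

```text
time_s: 29.45
position: [0.4568, -0.0976, 0.0321]
tool_rot: [[-0.999, -0.043, -0.005], [-0.043, 0.999, 0.002], [0.005, 0.002, -1.0]]
ft_force: [0.5, -0.3, 0.5]
grip_width: -0.0002
```

Request:
move_arm([
  [0,5,0,0],
  [0,10,0,0],
  [0,11,0,0],
  [0,12,0,0],
  [0,12,0,0],
])

```text
time_s: 29.95
position: [0.4582, -0.0878, 0.0349]
tool_rot: [[-0.999, -0.043, 0.002], [-0.043, 0.999, -0.002], [-0.002, -0.002, -1.0]]
ft_force: [-0.8, -5.5, 4.1]
grip_width: -0.0003
```

Contact is at −.0878, as before. Pushing 1.3 mm further, to −.0864.

Request:
move_arm([
  [0,0.8,0,0],
  [0,0.8,0,0],
])

```text
time_s: 30.15
position: [0.4583, -0.0876, 0.0349]
tool_rot: [[-0.999, -0.043, 0.002], [-0.043, 0.999, -0.003], [-0.002, -0.003, -1.0]]
ft_force: [-1.5, -9.7, 3.5]
grip_width: 0.0001
```

Request:
move_arm([
  [0,0.6,0,0],
  [0,0.6,0,0],
])

```text
time_s: 30.35
position: [0.4583, -0.0872, 0.0349]
tool_rot: [[-0.999, -0.043, 0.002], [-0.043, 0.999, -0.004], [-0.002, -0.004, -1.0]]
ft_force: [-1.8, -10.1, 3.4]
grip_width: 0.0001
```

Request:
move_arm([
  [0,0.5,0,0],
  [0,0.5,0,0],
])

```text
time_s: 30.55
position: [0.4582, -0.0868, 0.0349]
tool_rot: [[-0.999, -0.043, 0.002], [-0.043, 0.999, -0.004], [-0.002, -0.004, -1.0]]
ft_force: [-2.9, -10.2, 4.0]
grip_width: -0.0003
```

Request:
move_arm([
  [0,0.3,0,0],
  [0,0.3,0,0],
])

```text
time_s: 30.75
position: [0.4582, -0.0865, 0.0349]
tool_rot: [[-0.999, -0.043, 0.002], [-0.043, 0.999, -0.004], [-0.002, -0.004, -1.0]]
ft_force: [-2.8, -10.6, 3.2]
grip_width: 0.0003
```

Request:
move_arm([
  [0,-3,0,0],
  [0,-9,0,0],
  [0,-10,-30,0],
  [0,-10,-75,0],
  [0,0,-120,0],
  [-2,30,-160,0],
  [-3,57,-170,0],
  [-3,57,-170,0],
  [-3,57,-170,0],
  [-3,57,-170,0],
])

```text
time_s: 31.75
position: [0.4579, -0.0283, 0.2031]
tool_rot: [[-0.999, -0.042, -0.002], [-0.042, 0.999, 0.0], [0.001, 0.0, -1.0]]
ft_force: [0.3, -0.3, 0.5]
grip_width: 0.0002
```

```bash
python3 look.py w12; sed -i '/^meas("w/d' gap.py; echo 'meas("w3",(164,200),(240,275),range(90,180,5));meas("w11",(194,220),(250,286),range(185,300,5));meas("w12",(192,220),(250,290),range(185,300,5))' >>gap.py; python3 gap.py; python3 div.py w12 185 270 255,290 325,360
python3 - <<'E'
from h import *
o=env.observe();print((o["tool_rot"].T@(np.array([.5265,-.0348,.0645])-o["position"])*1e3).round(1))
E
```

```text
31.75 [ 0.45785335 -0.02826993  0.20309023] [ 0.30043989 -0.32010995  0.47232792] 0.041716594088436754
w3 gap 56.25 0.09 wall thick 9.05 d1 left y@.525 -69.69 18
w11 gap 54.74 0.12 wall thick 9.08 d1 left y@.525 -71.35 23
w12 gap 55.83 0.14 wall thick 9.07 d1 left y@.525 -70.19 23
255,290 tool y at x=0: -44.62 slope 0.0028 22 world y@.525 -0.0702 slope 0.0389 px [264.5 185. ] [267.5 269. ]
255,290 tool y at x=0: -37.14 slope 0.0018 22 world y@.525 -0.0627 slope 0.0399 px [273.5 185. ] [276.5 269. ]
325,360 tool y at x=0: 19.09 slope 0.0044 22 world y@.525 -0.0066 slope 0.0374 px [340.5 185. ] [338.5 269. ]
325,360 tool y at x=0: 26.58 slope -0.0001 22 world y@.525 0.0012 slope 0.0418 px [349.5 185. ] [347.5 269. ]
[-68.5  -9.3 138.4]
```

View pics/w12.png

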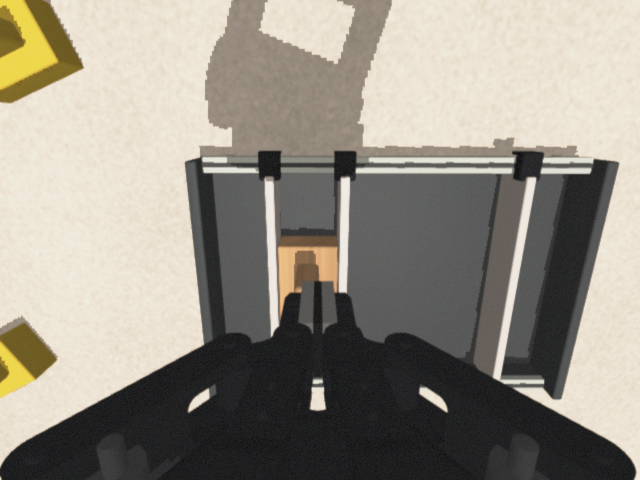

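Wall gap by vision is now 55.8 mm, against 56.25 mm measured the same way in the untouched state, and the divider 1–2 pitch is 63.6 mm. Re-gripping the block, opening first while high.

Request:
move_arm([
  [-30,-5,0,0],
  [-60,-9,20,0],
  [-68.5,-9.3,50,0],
  [-68.5,-9.3,90,0],
  [-68.5,-9.3,120,0],
  [-68.5,-9.3,137,0],
  [-68.5,-9.3,139.5,0],
  [-68.5,-9.3,139.5,0],
  [-68.5,-9.3,139.5,0],
  [-68.5,-9.3,139.5,0],
], grip=0.45, grip_force=20)

```text
time_s: 32.8
position: [0.5274, -0.0344, 0.0653]
tool_rot: [[-0.999, -0.042, 0.002], [-0.042, 0.999, -0.001], [-0.002, -0.001, -1.0]]
ft_force: [0.6, 0.1, 0.6]
grip_width: 0.0468
```

```bash
python3 look.py w13
```

```text
32.8 [ 0.52744224 -0.03443296  0.06531773] [0.57654973 0.13098347 0.62485753] 0.04204243983661882
```

View pics/w13.png

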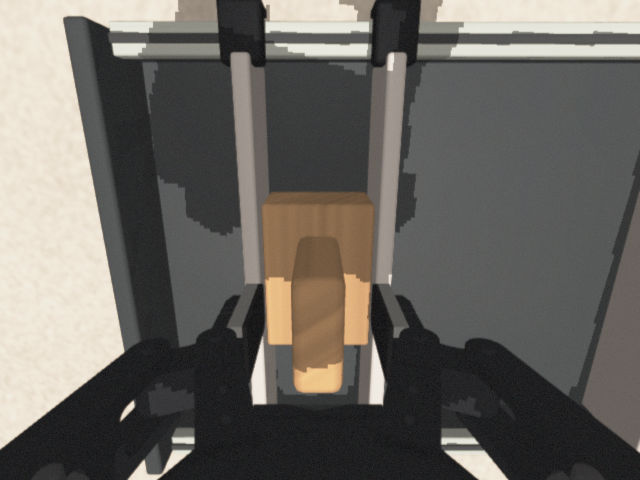

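Request:
move_arm([
  [0,-0.2,1.5,0],
  [0,-0.2,1.5,0],
  [0,-0.2,1.5,0],
  [0,-0.2,1.5,0],
  [0,-0.2,1.5,0],
  [0,-0.2,1.5,0],
], grip=1)

```text
time_s: 33.45
position: [0.527, -0.0344, 0.063]
tool_rot: [[-0.999, -0.042, 0.0], [-0.042, 0.999, -0.0], [-0.0, -0.0, -1.0]]
ft_force: [-1.2, -0.4, 4.4]
grip_width: 0.0196
```

Request:
move_arm([
  [0,0,-10,0],
  [0,0,-40,0],
  [0,0,-75,0],
  [0,0,-105,0],
  [0,0,-105,0],
  [0,0,-105,0],
])

```text
time_s: 34.05
position: [0.5267, -0.0342, 0.168]
tool_rot: [[-0.999, -0.042, 0.0], [-0.042, 0.999, -0.0], [-0.0, -0.0, -1.0]]
ft_force: [0.3, -1.2, -1.5]
grip_width: 0.0196
```

```bash
python3 look.py w14; python3 div.py w14 90 185 245,285 358,395
```

```text
34.05 [ 0.52673993 -0.03424631  0.16795745] [ 0.29240059 -1.18765696 -1.48100728] 0.0423295676039388
245,285 tool y at x=0: -35.78 slope 0.0 24 world y@.525 -0.0701 slope 0.0423 px [265.5  90. ] [269.5 182. ]
245,285 tool y at x=0: -28.34 slope 0.0016 20 world y@.525 -0.0627 slope 0.0408 px [276.5  90. ] [279.5 182. ]
358,395 tool y at x=0: 58.4 slope -0.3081 7 world y@.525 0.0243 slope 0.3551 px [358.5  90. ] [390.5 182. ]
358,395 tool y at x=0: 35.26 slope 0.0031 24 world y@.525 0.001 slope 0.0393 px [369.5  90. ] [365.5 182. ]
```

View pics/w14.png

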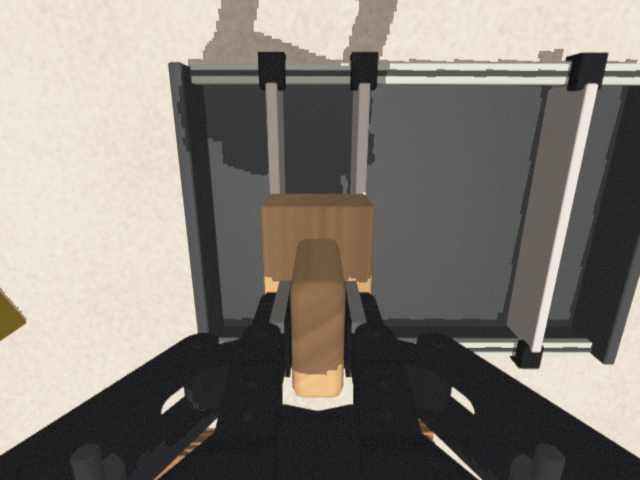

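Divider positions hold after lifting out: divider 1 left edge −.0701 (−.0697 originally), clear gap about 56.3 mm. Stepping over to the third lane.

Request:
move_arm([
  [0,35,0,0],
  [0,60,0,0],
  [0,70,10,0],
  [0,70,45,0],
  [0,70,75,0],
  [0,70,95,0],
  [0,70,102.5,0],
  [0,70,104,0],
  [0,70,104,0],
  [0,70,104,0],
])

```text
time_s: 35.1
position: [0.5241, 0.0354, 0.0638]
tool_rot: [[-0.999, -0.042, 0.0], [-0.042, 0.999, -0.0], [-0.0, -0.0, -1.0]]
ft_force: [-0.3, 1.1, -1.6]
grip_width: 0.0195
```

Request:
move_arm([
  [0,-2,0,0],
  [0,-3.5,0,0],
  [0,-3.5,0,0],
])

```text
time_s: 35.4
position: [0.5243, 0.0318, 0.064]
tool_rot: [[-0.999, -0.042, 0.0], [-0.042, 0.999, -0.0], [-0.0, -0.0, -1.0]]
ft_force: [-0.1, 0.1, -1.9]
grip_width: 0.0194
```

Request:
move_arm([
  [0,-0.5,0,0],
  [0,-0.5,0,0],
])

```text
time_s: 35.6
position: [0.5242, 0.0315, 0.0639]
tool_rot: [[-0.999, -0.042, 0.0], [-0.042, 0.999, -0.0], [-0.0, -0.0, -1.0]]
ft_force: [0.1, -1.0, -0.3]
grip_width: 0.0197
```

Request:
move_arm([
  [0,-0.5,0,0],
  [0,-0.5,0,0],
])

```text
time_s: 35.8
position: [0.5242, 0.0311, 0.0638]
tool_rot: [[-0.999, -0.042, -0.0], [-0.042, 0.999, -0.0], [0.0, -0.0, -1.0]]
ft_force: [-0.1, -0.0, -0.9]
grip_width: 0.0197
```

Request:
move_arm([
  [0,-0.4,0,0],
  [0,-0.4,0,0],
])

```text
time_s: 36.0
position: [0.5242, 0.0307, 0.0638]
tool_rot: [[-0.999, -0.042, 0.0], [-0.042, 0.999, -0.0], [-0.0, -0.0, -1.0]]
ft_force: [-0.5, 0.6, -0.4]
grip_width: 0.0196
```

Request:
move_arm([
  [0,-0.3,0,0],
  [0,-0.3,0,0],
])

```text
time_s: 36.2
position: [0.5242, 0.0304, 0.0638]
tool_rot: [[-0.999, -0.042, -0.0], [-0.042, 0.999, 0.0], [0.0, 0.0, -1.0]]
ft_force: [-0.1, -0.9, -1.1]
grip_width: 0.0197
```

Request:
move_arm([
  [0,-0.3,0,0],
  [0,-0.3,0,0],
])

```text
time_s: 36.4
position: [0.5242, 0.0301, 0.0638]
tool_rot: [[-0.999, -0.042, -0.0], [-0.042, 0.999, 0.0], [0.0, 0.0, -1.0]]
ft_force: [0.6, 0.3, -1.4]
grip_width: 0.0199
```

Request:
move_arm([
  [0,-0.3,0,0],
  [0,-0.3,0,0],
])

```text
time_s: 36.6
position: [0.5243, 0.0298, 0.0638]
tool_rot: [[-0.999, -0.042, 0.0], [-0.042, 0.999, -0.0], [-0.0, -0.0, -1.0]]
ft_force: [-0.1, -0.3, -1.3]
grip_width: 0.0196
```

Request:
move_arm([
  [0,-0.3,0,0],
  [0,-0.3,0,0],
])

```text
time_s: 36.8
position: [0.5242, 0.0296, 0.0638]
tool_rot: [[-0.999, -0.042, 0.0], [-0.042, 0.999, 0.0], [-0.0, 0.0, -1.0]]
ft_force: [-0.4, 1.4, -1.1]
grip_width: 0.0201
```

Request:
move_arm([
  [0,-0.3,0,0],
  [0,-0.3,0,0],
])

```text
time_s: 37.0
position: [0.5243, 0.0296, 0.0639]
tool_rot: [[-0.999, -0.042, 0.0], [-0.042, 0.999, 0.001], [-0.0, 0.001, -1.0]]
ft_force: [1.8, 4.6, -0.4]
grip_width: 0.0198
```

Request:
move_arm([
  [0,-0.2,0,0],
  [0,-0.2,0,0],
])

```text
time_s: 37.2
position: [0.5243, 0.0293, 0.0639]
tool_rot: [[-0.999, -0.042, 0.0], [-0.042, 0.999, 0.001], [-0.0, 0.001, -1.0]]
ft_force: [0.0, 4.8, -0.1]
grip_width: 0.0193
```

Request:
move_arm([
  [0,0.6,0,0],
  [0,0.6,0.5,0],
  [0,0.6,0.9,0],
  [0,0.6,0.9,0],
])

```text
time_s: 37.6
position: [0.5242, 0.0294, 0.0628]
tool_rot: [[-0.999, -0.042, -0.0], [-0.042, 0.999, -0.0], [0.0, -0.0, -1.0]]
ft_force: [-0.4, 1.6, -1.3]
grip_width: 0.0197
```

Request:
move_arm([
  [0,0,0,0],
  [0,0,0,0],
  [0,0,0,0],
  [0,0,0,0],
  [0,0,0,0],
], grip=0.45)

```text
time_s: 38.1
position: [0.5243, 0.0295, 0.063]
tool_rot: [[-0.999, -0.042, 0.0], [-0.042, 0.999, -0.0], [-0.0, -0.0, -1.0]]
ft_force: [-0.5, 0.6, 0.6]
grip_width: 0.0472
```

```bash
python3 - <<'E'
from h import *
o=env.observe();print(o["position"].tolist(),o["ft_force"])
# d3 +y face at x~.455: .1526+.004-.0029=.1537 ; tcp start at +30
print((o["tool_rot"].T@(np.array([.4505,.1537+.03,.125])-o["position"])*1e3).round(1))
E
```

```text
[0.5242907303147705, 0.02954106196018632, 0.06296563839994243] [-0.45876117  0.63364341  0.57071387]
[ 67.2 157.1 -62.1]
```

Request:
move_arm([
  [0,0,-30,0],
  [0,0,-62,0],
  [30,40,-62,0],
  [60,85,-62,0],
  [67,130,-62,0],
  [67,155.5,-62,0],
  [67,155.5,-62,0],
  [67,155.5,-50,0],
], grip=1)

```text
time_s: 38.9
position: [0.4514, 0.1826, 0.1138]
tool_rot: [[-0.999, -0.044, 0.003], [-0.044, 0.999, 0.0], [-0.003, -0.0, -1.0]]
ft_force: [0.4, 0.5, 0.2]
grip_width: -0.0001
```

```bash
python3 look.py w15
```

```text
38.9 [0.45142019 0.18257086 0.11383489] [0.35436603 0.53826381 0.20182881] 0.04398817492330798
```

View pics/w15.png

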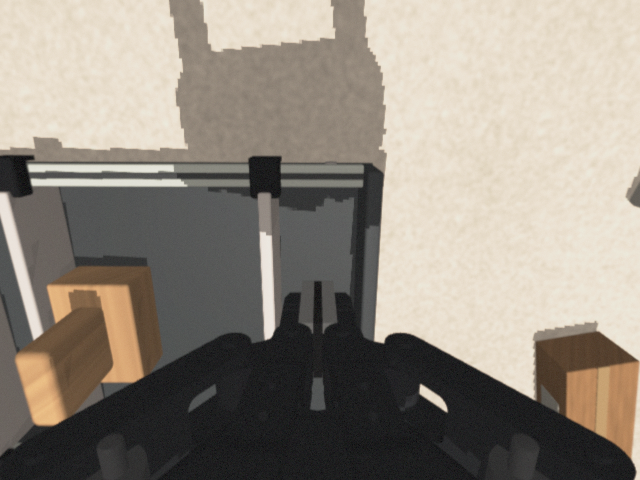

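Request:
move_arm([
  [0,0,30,0],
  [0,0,60,0],
  [0,0,82,0],
  [0,0,88,0],
  [0,0,88,0],
  [0,-8,88,0],
  [0,-13,88,0],
  [0,-16,88,0],
  [0,-20,88,0],
  [0,-25,88,0],
])

```text
time_s: 39.95
position: [0.4524, 0.1574, 0.0259]
tool_rot: [[-0.999, -0.042, 0.002], [-0.042, 0.999, 0.001], [-0.002, 0.001, -1.0]]
ft_force: [0.7, 5.0, 4.8]
grip_width: 0.0002
```

Request:
move_arm([
  [0,-7,0,0],
  [0,-14,0,0],
  [0,-21,0,0],
  [0,-28,0,0],
  [0,-35,0,0],
  [0,-42,0,0],
  [0,-49,0,0],
  [0,-56,0,0],
  [0,-62,0,0],
  [0,-66,0,0],
  [0,-68,0,0],
  [0,-68,0,0],
])

```text
time_s: 41.15
position: [0.4551, 0.089, 0.0256]
tool_rot: [[-0.999, -0.042, 0.002], [-0.042, 0.999, 0.0], [-0.002, 0.0, -1.0]]
ft_force: [0.3, 2.2, 1.9]
grip_width: 0.0
```

Request:
move_arm([
  [0,-3,0,0],
  [0,-6,0,0],
  [0,-8,0,0],
  [0,-9,0,0],
  [0,-9.5,0,0],
  [0,-9.5,0,0],
])

```text
time_s: 41.75
position: [0.4553, 0.0798, 0.0252]
tool_rot: [[-0.999, -0.042, 0.001], [-0.042, 0.999, 0.0], [-0.001, 0.0, -1.0]]
ft_force: [-0.1, 4.1, 3.9]
grip_width: -0.0003
```

```bash
python3 look.py w16;python3 - <<'E'
import cv2
a=cv2.imread("pics/w16.png")[170:420,60:360]
cv2.imwrite("pics/w16c.png",cv2.resize(a,(720,600),interpolation=cv2.INTER_CUBIC))
E
```

```text
41.75 [0.45530439 0.07979581 0.02518008] [-0.11455961  4.1064572   3.92048654] 0.042252004463612325
```

View pics/w16c.png

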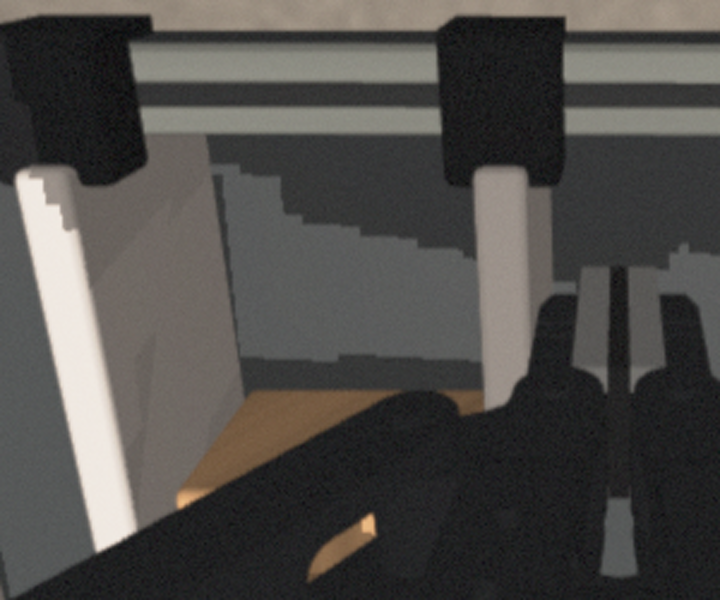

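Request:
move_arm([
  [0,-0.4,0,0],
  [0,-0.4,0,0],
])

```text
time_s: 42.0
position: [0.4553, 0.0794, 0.0251]
tool_rot: [[-0.999, -0.042, 0.001], [-0.042, 0.999, 0.0], [-0.001, 0.0, -1.0]]
ft_force: [1.0, 6.3, 4.0]
grip_width: 0.0001
```

Request:
move_arm([
  [0,-0.4,0,0],
  [0,-0.4,0,0],
])

```text
time_s: 42.2
position: [0.4553, 0.079, 0.0251]
tool_rot: [[-0.999, -0.042, 0.001], [-0.042, 0.999, 0.0], [-0.001, 0.0, -1.0]]
ft_force: [1.1, 4.4, 4.5]
grip_width: -0.0
```

Divider 3 (crop col 500) is still about 3 mm short of the block. Fine steps continue.

Request:
move_arm([
  [0,-0.5,0,0],
  [0,-1,0,0],
  [0,-1,0,0],
])

```text
time_s: 42.5
position: [0.4553, 0.078, 0.025]
tool_rot: [[-0.999, -0.042, 0.0], [-0.042, 0.999, 0.0], [-0.0, 0.0, -1.0]]
ft_force: [0.9, 4.4, 4.6]
grip_width: 0.0
```

Request:
move_arm([
  [0,-0.4,0,0],
  [0,-0.4,0,0],
])

```text
time_s: 42.7
position: [0.4554, 0.0776, 0.025]
tool_rot: [[-0.999, -0.042, 0.001], [-0.042, 0.999, 0.0], [-0.001, 0.0, -1.0]]
ft_force: [1.5, 4.1, 3.9]
grip_width: -0.0
```

Request:
move_arm([
  [0,-0.3,0,0],
  [0,-0.3,0,0],
])

```text
time_s: 42.9
position: [0.4554, 0.0773, 0.025]
tool_rot: [[-0.999, -0.042, 0.0], [-0.042, 0.999, 0.0], [-0.0, 0.0, -1.0]]
ft_force: [0.8, 5.6, 4.2]
grip_width: 0.0
```

Request:
move_arm([
  [0,-0.3,0,0],
  [0,-0.3,0,0],
])

```text
time_s: 43.1
position: [0.4554, 0.077, 0.025]
tool_rot: [[-0.999, -0.042, 0.0], [-0.042, 0.999, 0.0], [-0.0, 0.0, -1.0]]
ft_force: [1.0, 5.6, 3.8]
grip_width: -0.0001
```

Request:
move_arm([
  [0,-0.3,0,0],
  [0,-0.3,0,0],
])

```text
time_s: 43.3
position: [0.4554, 0.0767, 0.025]
tool_rot: [[-0.999, -0.042, 0.0], [-0.042, 0.999, 0.0], [-0.0, 0.0, -1.0]]
ft_force: [1.0, 4.0, 3.5]
grip_width: 0.0001
```

Request:
move_arm([
  [0,-0.3,0,0],
  [0,-0.3,0,0],
])

```text
time_s: 43.5
position: [0.4554, 0.0764, 0.025]
tool_rot: [[-0.999, -0.042, 0.0], [-0.042, 0.999, 0.0], [-0.0, 0.0, -1.0]]
ft_force: [0.9, 4.7, 3.7]
grip_width: 0.0001
```

Request:
move_arm([
  [0,-0.3,0,0],
  [0,-0.3,0,0],
])

```text
time_s: 43.7
position: [0.4554, 0.0763, 0.025]
tool_rot: [[-0.999, -0.042, 0.001], [-0.042, 0.999, 0.0], [-0.001, 0.0, -1.0]]
ft_force: [1.4, 5.9, 4.7]
grip_width: -0.0002
```

Request:
move_arm([
  [0,-0.2,0,0],
  [0,-0.2,0,0],
])

```text
time_s: 43.9
position: [0.4554, 0.0762, 0.025]
tool_rot: [[-0.999, -0.042, 0.001], [-0.042, 0.999, 0.001], [-0.001, 0.001, -1.0]]
ft_force: [2.2, 8.6, 4.4]
grip_width: 0.0003
```

Request:
move_arm([
  [0,-0.2,0,0],
  [0,-0.2,0,0],
])

```text
time_s: 44.1
position: [0.4554, 0.0762, 0.025]
tool_rot: [[-0.999, -0.042, 0.001], [-0.042, 0.999, 0.001], [-0.001, 0.001, -1.0]]
ft_force: [1.4, 9.4, 5.4]
grip_width: -0.0002
```

Contact at .0762 (9 N). Retreating with the fingers kept shut.

Request:
move_arm([
  [0,3,0,0],
  [0,10,0,0],
  [0,10,-30,0],
  [0,10,-75,0],
  [0,0,-120,0],
  [-1,-30,-160,0],
  [-2,-43,-178,0],
  [-2,-43,-178,0],
  [-2,-43,-178,0],
  [-2,-43,-178,0],
])

```text
time_s: 45.1
position: [0.4583, 0.0334, 0.2015]
tool_rot: [[-0.999, -0.043, -0.003], [-0.043, 0.999, 0.001], [0.003, 0.001, -1.0]]
ft_force: [-0.3, 0.7, -0.7]
grip_width: -0.0002
```

```bash
python3 look.py w17;python3 div.py w17 185 265 180,225 265,285 325,360
```

```text
45.1 [0.45827184 0.03342569 0.20147279] [-0.3135425   0.6581544  -0.65139426] 0.042756632699813446
180,225 tool y at x=0: -106.04 slope 0.0036 20 world y@.525 -0.07 slope 0.0392 px [190.5 185. ] [198.5 261. ]
180,225 tool y at x=0: -98.49 slope 0.0016 20 world y@.525 -0.0623 slope 0.0411 px [199.5 185. ] [206.5 261. ]
265,285 tool y at x=0: -42.55 slope 0.0012 20 world y@.525 -0.0063 slope 0.0416 px [266.5 185. ] [269.5 261. ]
265,285 tool y at x=0: -35.03 slope 0.0022 20 world y@.525 0.0012 slope 0.0405 px [275.5 185. ] [278.5 261. ]
325,360 tool y at x=0: 21.14 slope 0.0034 20 world y@.525 0.0573 slope 0.0394 px [343.5 185. ] [341.5 261. ]
325,360 tool y at x=0: 28.71 slope 0.0035 20 world y@.525 0.0649 slope 0.0392 px [352.5 185. ] [349.5 261. ]
```

View pics/w17.png

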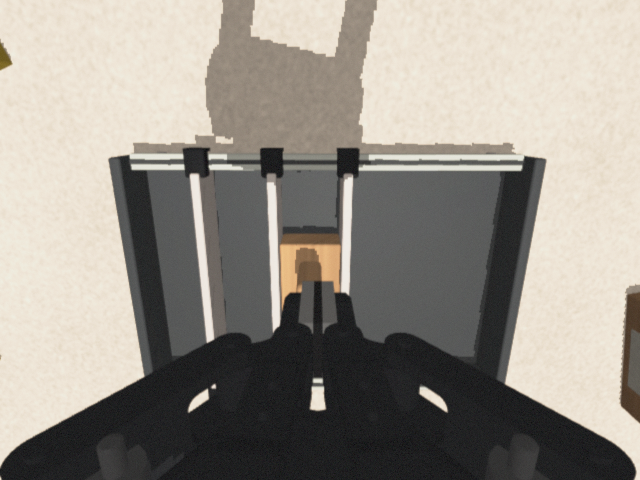

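Pitches are 63.6 and 63.7 mm, and divider 2 is unmoved. Picking the block up.

Request:
move_arm([
  [-30,-3,0,0],
  [-60,-6.5,20,0],
  [-66,-6.8,50,0],
  [-66,-6.8,90,0],
  [-66,-6.8,118,0],
  [-66,-6.8,134,0],
  [-66,-6.8,136.5,0],
  [-66,-6.8,136.5,0],
  [-66,-6.8,136.5,0],
  [-66,-6.8,136.5,0],
], grip=0.45)

```text
time_s: 46.15
position: [0.5257, 0.0288, 0.0673]
tool_rot: [[-0.999, -0.042, 0.002], [-0.042, 0.999, -0.0], [-0.002, -0.0, -1.0]]
ft_force: [-0.4, 0.2, -0.9]
grip_width: 0.047
```

Request:
move_arm([
  [0,0,0,0],
])

```text
time_s: 46.25
position: [0.5256, 0.0287, 0.0671]
tool_rot: [[-0.999, -0.042, 0.001], [-0.042, 0.999, -0.0], [-0.001, -0.0, -1.0]]
ft_force: [1.7, 0.3, 0.7]
grip_width: 0.0472
```

Request:
move_arm([
  [0,0.7,3,0],
  [0,0.7,3.7,0],
  [0,0.7,3.7,0],
  [0,0.7,3.7,0],
])

```text
time_s: 46.65
position: [0.5253, 0.0294, 0.0627]
tool_rot: [[-0.999, -0.042, -0.0], [-0.042, 0.999, -0.0], [0.0, -0.0, -1.0]]
ft_force: [-0.1, 0.4, -0.5]
grip_width: 0.047
```

Request:
move_arm([
  [0,0,0,0],
  [0,0,0,0],
  [0,0,0,0],
  [0,0,0,0],
  [0,0,0,0],
  [0,0,0,0],
], grip=1)

```text
time_s: 47.25
position: [0.5253, 0.0294, 0.0628]
tool_rot: [[-0.999, -0.042, 0.0], [-0.042, 0.999, -0.0], [-0.0, -0.0, -1.0]]
ft_force: [0.2, -0.2, 1.6]
grip_width: 0.0196
```

Request:
move_arm([
  [0,0,-10,0],
  [0,0,-40,0],
  [0,0,-75,0],
  [0,0,-110,0],
  [0,0,-110,0],
  [0,0,-110,0],
])

```text
time_s: 47.85
position: [0.5251, 0.0295, 0.1732]
tool_rot: [[-0.999, -0.042, 0.001], [-0.042, 0.999, -0.0], [-0.001, -0.0, -1.0]]
ft_force: [-0.2, -0.1, -1.5]
grip_width: 0.0198
```

```bash
python3 look.py w18
python3 - <<'E'
from h import *
o=env.observe();R=o["tool_rot"]
print((R.T@(np.array([.482,-.3595,.0612])-o["position"])*1e3).round(1))
E
```

```text
47.85 [0.52510552 0.02951046 0.17318829] [-0.15859351 -0.10607422 -1.54392835] 0.04234680433121252
[  58.9 -386.9  110.9]
```

View pics/w18.png

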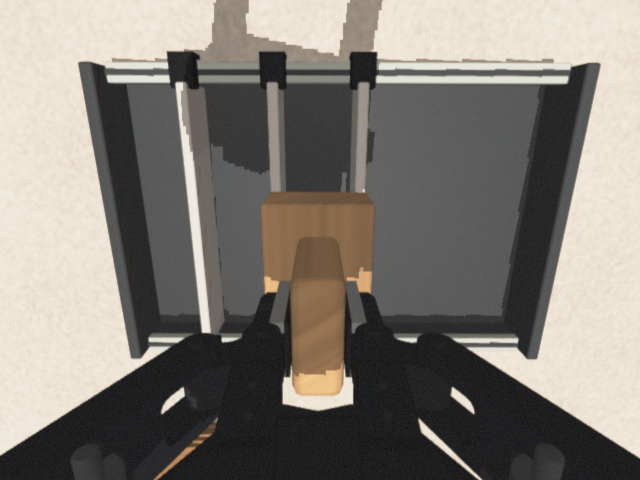

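The block is out and the tray is clear. Carrying it back to its old free spot on the bench.

Request:
move_arm([
  [5,-40,0,0],
  [12,-85,0,0.05],
  [20,-130,0,0.1],
  [27,-175,0,0.15],
  [34,-220,0,0.2],
  [41,-265,0,0.25],
  [48,-310,0,0.29],
  [54,-350,0,0.29],
  [58,-377,0,0.29],
  [59,-387,0,0.29],
  [59,-387,0,0.29],
  [59,-387,30,0.29],
  [59,-387,65,0.29],
  [59,-387,90,0.29],
  [59,-387,106,0.29],
  [59,-387,111.5,0.29],
  [59,-387,111.5,0.29],
  [59,-387,111.5,0.29],
])

```text
time_s: 49.7
position: [0.4832, -0.3594, 0.0622]
tool_rot: [[-0.97, 0.245, 0.001], [0.245, 0.97, -0.001], [-0.001, -0.001, -1.0]]
ft_force: [0.1, 0.1, -1.3]
grip_width: 0.0196
```

Request:
move_arm([
  [0,0,0.7,0],
  [0,0,1.2,0],
  [0,0,1.2,0],
])

```text
time_s: 50.0
position: [0.4827, -0.3598, 0.0604]
tool_rot: [[-0.969, 0.245, 0.0], [0.245, 0.969, -0.0], [-0.001, -0.0, -1.0]]
ft_force: [-0.1, 0.1, -0.8]
grip_width: 0.0195
```

Request:
move_arm([
  [0,0,0.8,0],
  [0,0,1.3,0],
  [0,0,1.3,0],
])

```text
time_s: 50.3
position: [0.4826, -0.3597, 0.0588]
tool_rot: [[-0.969, 0.245, 0.0], [0.245, 0.969, -0.0], [-0.0, -0.0, -1.0]]
ft_force: [-0.8, 0.4, -0.3]
grip_width: 0.0199
```

Request:
move_arm([
  [0,0,0.3,0],
  [0,0,0.6,0],
  [0,0,0.6,0],
])

```text
time_s: 50.6
position: [0.4826, -0.3598, 0.0588]
tool_rot: [[-0.969, 0.245, 0.0], [0.245, 0.969, -0.0], [-0.0, -0.0, -1.0]]
ft_force: [-1.6, 1.9, 5.5]
grip_width: 0.0199
```

On the bench. Releasing, lifting straight up, and going back over the tray for a last look.

Request:
move_arm([
  [0,0,-0.4,0],
  [0,0,-0.4,0],
  [0,0,-0.4,0],
  [0,0,-0.4,0],
  [0,0,-0.4,0],
  [0,0,-0.4,0],
  [0,0,-0.4,0],
  [0,0,-15,0],
  [0,0,-50,0],
  [0,0,-95,0],
  [0,0,-140,0],
  [0,0,-180,0],
  [0,0,-190,0],
  [0,0,-190,0],
  [0,0,-190,0],
], grip=0)

```text
time_s: 52.1
position: [0.4823, -0.3593, 0.2464]
tool_rot: [[-0.969, 0.245, -0.002], [0.245, 0.969, 0.002], [0.002, 0.001, -1.0]]
ft_force: [0.5, -0.3, -0.6]
grip_width: 0.0852
```

```bash
python3 look.py w19
python3 - <<'E'
from h import *
o=env.observe();R=o["tool_rot"]
print((R.T@(np.array([.45,.0,.30])-o["position"])*1e3).round(1))
im=env.get_image("scene");cv2.imwrite("pics/scene1.png",im[:,:,::-1])
E
```

```text
52.1 [ 0.48228774 -0.35933761  0.246449  ] [ 0.51954707 -0.28404167 -0.63075434] -0.24783136885366375
[119.5 340.5 -52.9]
```

View pics/scene1.png

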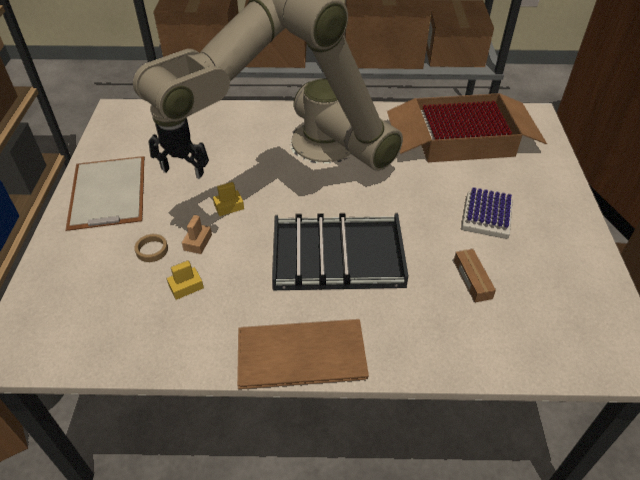

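The block stands upright at (196,233), clear of the tray. The yellow look-alikes, tape, carton and tube tray are where they were. One last wrist look over the tray.

Request:
move_arm([
  [119,340,-53,-0.29],
  [119,340,-53,-0.29],
  [119,340,-53,-0.29],
  [119,340,-53,-0.29],
  [119,340,-53,-0.29],
  [119,340,-53,-0.29],
  [119,340,-53,-0.29],
  [119,340,-53,-0.29],
  [119,340,-53,-0.29],
  [119,340,-53,-0.29],
  [119,340,-53,-0.29],
  [119,340,-53,-0.29],
])

```text
time_s: 53.4
position: [0.4508, -0.0021, 0.3006]
tool_rot: [[-0.999, -0.04, -0.001], [-0.04, 0.999, 0.0], [0.001, 0.0, -1.0]]
ft_force: [0.2, -0.3, -0.2]
grip_width: 0.0853
```

```bash
python3 look.py w20
```

```text
53.4 [ 0.45083906 -0.00207166  0.30058751] [ 0.16740104 -0.34106966 -0.19903762] 0.04028787732212824
```

View pics/w20.png

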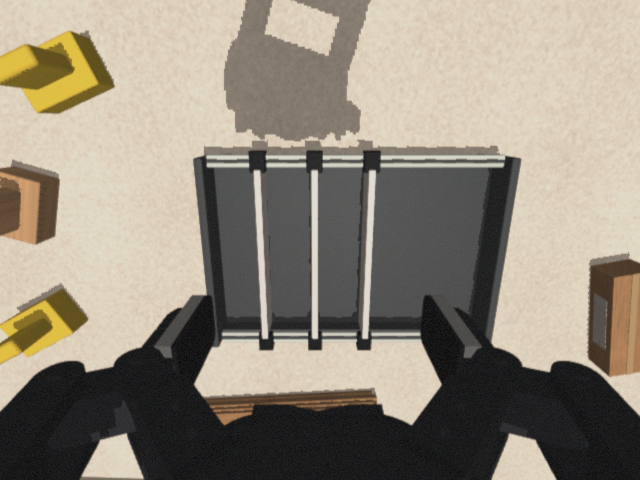

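```bash
sed -i '/^meas("w/d' gap.py; cat >>gap.py <<'E'
meas("w1",(160,180),(200,240),range(175,280,5));meas("w12",(192,220),(250,290),range(185,300,5));meas("w20",(199,225),(245,275),range(180,290,5))
E
python3 gap.py;python3 div.py w20 180 315 245,275 300,326 355,382
```

```text
w1 gap 56.93 0.1 wall thick 8.74 d1 left y@.525 -69.44 21
w12 gap 55.83 0.14 wall thick 9.07 d1 left y@.525 -70.19 23
w20 gap 56.23 0.15 wall thick 8.91 d1 left y@.525 -70.2 22
245,275 tool y at x=0: -71.04 slope -0.0012 34 world y@.525 -0.07 slope 0.0416 px [253.5 180. ] [260.5 312. ]
245,275 tool y at x=0: -63.53 slope -0.0002 34 world y@.525 -0.0626 slope 0.0405 px [260.5 180. ] [266.5 312. ]
300,326 tool y at x=0: -7.45 slope -0.0018 34 world y@.525 -0.0064 slope 0.0421 px [310.5 180. ] [311.5 312. ]
300,326 tool y at x=0: -0.09 slope -0.0003 34 world y@.525 0.0009 slope 0.0407 px [317.5 180. ] [317.5 312. ]
355,382 tool y at x=0: 56.41 slope -0.0003 34 world y@.525 0.0574 slope 0.0406 px [368.5 180. ] [362.5 312. ]
355,382 tool y at x=0: 63.77 slope -0.0011 34 world y@.525 0.0649 slope 0.0414 px [375.5 180. ] [368.5 312. ]
```

```bash
python3 -c "
from rig import env
print(env.close_job(),env.observe()['time_s'])"
```

```text
the job is handed in; nothing more can be done
the job is handed in; nothing more can be done
```

The first three lanes are set with the spacer to within about 0.7 mm, the block is back on the bench, and the job was handed in at about 53 s. One slip on the way knocked divider 1 out of place, and I mostly corrected it.

**What I did:** I stood the wooden block against divider 1 and slid divider 2 up to it until the force showed contact. I then stepped the block over to divider 2 and brought divider 3 up the same way. The block now stands upright on its old spot on the bench, clear of the tray.

**What went wrong:** After setting divider 2, I opened the fingers while they were still touching it. That pushed divider 1, the block and divider 2 about 4 mm towards the end wall. I pushed the stack back from inside lane 1, using a touch on the end wall and pictures as references, before carrying on to the third lane.

**Last checks:**
- **Spacing:** the dividers are about 63.6–63.8 mm apart against the ideal 64 mm, and all stand square.
- **First lane:** the gap to the wall measured 56.2 mm in the last picture. The same kind of measurement on the untouched tray gave 56.9 mm, so divider 1 is probably about 0.5 mm (0.4–0.7 mm) nearer the wall than where it started.
- **Disagreement:** my first touch estimate of that gap differed from the picture by about 1.5 mm, because I had assumed the wrong finger width. A touch on divider 2 that did not depend on finger width agreed more closely with the picture, so I used those two.
- **Other things on the bench:** in the overall picture taken after releasing the block, they all look unmoved.

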